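# Hone the oak-backed blades in the lever jig

## Task

Lay every blade from the slate tray into a bed of its own in the honing jig, flat on the bed with its notch over the bed's pin and its cutting edge towards the hone, and with all of them in place press the sprung lever down to its stop and let it come back up. Then put all the blades away in the open oak box, each lying flat on the box floor with its oak back up, none on top of another. Leave the bowl, the bottle and the vial rack where they are.

Things in the scene. Friction and masses are not known exactly. Their poses are not given: they have to be found in the camera images.
- blade0: One of up to four alike steel blades (absent: None): plate 110 x 38 x 4 mm, 140 g +-20 %, with an oak back to grip it by, 60 long, 12 wide, 18 mm high, along the middle of its upper face (22 mm high in all). Origin: centre of the plate's underside. x runs along the blade to the cutting edge, z up through the oak back. The -x end has an open notch 12 mm wide, 14 mm deep.
- notch0 (a point): The point in the notch of blade0 where the pin's centre belongs, on the underside, 47 mm from the blade's origin towards -x, 8 mm in from the notched end (the notch's root is 6 mm farther in).
- blade1: One of up to four alike steel blades (absent: None): plate 110 x 38 x 4 mm, 140 g +-20 %, with an oak back to grip it by, 60 long, 12 wide, 18 mm high, along the middle of its upper face (22 mm high in all). Origin: centre of the plate's underside. x runs along the blade to the cutting edge, z up through the oak back. The -x end has an open notch 12 mm wide, 14 mm deep.
- notch1 (a point): The point in the notch of blade1 where the pin's centre belongs, on the underside, 47 mm from the blade's origin towards -x, 8 mm in from the notched end (the notch's root is 6 mm farther in).
- blade2: One of up to four alike steel blades (absent: None): plate 110 x 38 x 4 mm, 140 g +-20 %, with an oak back to grip it by, 60 long, 12 wide, 18 mm high, along the middle of its upper face (22 mm high in all). Origin: centre of the plate's underside. x runs along the blade to the cutting edge, z up through the oak back. The -x end has an open notch 12 mm wide, 14 mm deep.
- notch2 (a point): The point in the notch of blade2 where the pin's centre belongs, on the underside, 47 mm from the blade's origin towards -x, 8 mm in from the notched end (the notch's root is 6 mm farther in).
- blade3: One of up to four alike steel blades (absent: None): plate 110 x 38 x 4 mm, 140 g +-20 %, with an oak back to grip it by, 60 long, 12 wide, 18 mm high, along the middle of its upper face (22 mm high in all). Origin: centre of the plate's underside. x runs along the blade to the cutting edge, z up through the oak back. The -x end has an open notch 12 mm wide, 14 mm deep.
- notch3 (a point): The point in the notch of blade3 where the pin's centre belongs, on the underside, 47 mm from the blade's origin towards -x, 8 mm in from the notched end (the notch's root is 6 mm farther in).
- jig: Fixed aluminium honing jig, 110 (x) by 400 mm (y). Four alike beds side by side, 56 mm apart along y; origin on the dresser under their middle. Rubber bed face 30 mm up. Rails 10 wide, 3 high, 70 mm long part the beds (channel 46 mm wide). x points from the pins to the white hone block on a rod, which runs along the +x end as the lever swings and stays clear of seated blades.
- bed0 (a point): Centre of bed 0, on the bed face: where the origin of a seated blade lies, blade x along the jig's x. Beds are numbered along the jig's y.
- pin0 (a point): Foot of the single locating pin of bed 0: 9 mm diameter, 10 mm high with a tapered top, 47 mm from bed centre towards -x.
- bed1 (a point): Centre of bed 1, on the bed face: where the origin of a seated blade lies, blade x along the jig's x. Beds are numbered along the jig's y.
- pin1 (a point): Foot of the single locating pin of bed 1: 9 mm diameter, 10 mm high with a tapered top, 47 mm from bed centre towards -x.
- bed2 (a point): Centre of bed 2, on the bed face: where the origin of a seated blade lies, blade x along the jig's x. Beds are numbered along the jig's y.
- pin2 (a point): Foot of the single locating pin of bed 2: 9 mm diameter, 10 mm high with a tapered top, 47 mm from bed centre towards -x.
- bed3 (a point): Centre of bed 3, on the bed face: where the origin of a seated blade lies, blade x along the jig's x. Beds are numbered along the jig's y.
- pin3 (a point): Foot of the single locating pin of bed 3: 9 mm diameter, 10 mm high with a tapered top, 47 mm from bed centre towards -x.
- lever (a joint): Sprung lever: 0 at rest (arm rises 25 degrees from the hinge towards the jig's -x), 0.55 rad pressed down to its stop (arm 6.5 degrees below level), in a vertical plane along the jig's x; springs back. Hinge 62 mm above the dresser at jig x = +45 mm, y = -180 mm. Fully down needs about 8 N on the grip.
- lever_grip (a point): Centre of the lever's black cross grip (18 mm diameter, 56 mm long along the jig's y), 120 mm from the hinge; about 113 mm above the dresser at rest and 48 mm at the stop. It moves with the lever.
- slate: Fixed flat slate tray 150 (x) by 272 (y) by 6 mm on which the blades lie at the start; origin under its centre. Slate and oak box may be on either side of the robot.
- oakbox: Fixed shallow oak box, outside 152 (x) by 266 (y) by 32 mm high, walls and floor 8 mm thick, open on top: its lid is folded back and slopes down on its -x side, and a brass hook latch is on its +x side. Origin under the centre of the box; the inner floor is 8 mm above it. The inside is 136 (x) by 250 (y) by 24 mm deep: room for four blades side by side with their x along the box's x.
- bowl: Bystander: stainless shaving bowl, 124 mm wide, 55 mm high, loose; origin under its centre.
- bottle: Bystander: heavy square bottle, 65 x 65 mm, 155 mm high, loose; origin under its centre.
- vials: Bystander: plastic rack 50 (x) by 160 (y) mm with three capped vials, 96 mm high, loose; origin under its centre.
Mind the look-alikes: they are no part of the job. What is shaped like the blade2 but red is not meant.

How it is judged (in metres and radians):
On the way, in this order (a step that is already met when the one before it is completed fails the run):
1. every blade lies home in a bed, notch over the pin, lever at rest (((horizontal distance between notch0 and pin0 below 0.006 m and horizontal distance between blade0 and bed0 below 0.008 m and z of blade0 in the frame of bed0 below 0.0025 m and angle between blade0's own z axis and vertical below 0.06 rad) or (horizontal distance between notch0 and pin1 below 0.006 m and horizontal distance between blade0 and bed1 below 0.008 m and z of blade0 in the frame of bed1 below 0.0025 m and angle between blade0's own z axis and vertical below 0.06 rad) or (horizontal distance between notch0 and pin2 below 0.006 m and horizontal distance between blade0 and bed2 below 0.008 m and z of blade0 in the frame of bed2 below 0.0025 m and angle between blade0's own z axis and vertical below 0.06 rad) or (horizontal distance between notch0 and pin3 below 0.006 m and horizontal distance between blade0 and bed3 below 0.008 m and z of blade0 in the frame of bed3 below 0.0025 m and angle between blade0's own z axis and vertical below 0.06 rad)) and ((horizontal distance between notch1 and pin0 below 0.006 m and horizontal distance between blade1 and bed0 below 0.008 m and z of blade1 in the frame of bed0 below 0.0025 m and angle between blade1's own z axis and vertical below 0.06 rad) or (horizontal distance between notch1 and pin1 below 0.006 m and horizontal distance between blade1 and bed1 below 0.008 m and z of blade1 in the frame of bed1 below 0.0025 m and angle between blade1's own z axis and vertical below 0.06 rad) or (horizontal distance between notch1 and pin2 below 0.006 m and horizontal distance between blade1 and bed2 below 0.008 m and z of blade1 in the frame of bed2 below 0.0025 m and angle between blade1's own z axis and vertical below 0.06 rad) or (horizontal distance between notch1 and pin3 below 0.006 m and horizontal distance between blade1 and bed3 below 0.008 m and z of blade1 in the frame of bed3 below 0.0025 m and angle between blade1's own z axis and vertical below 0.06 rad)) and ((horizontal distance between notch2 and pin0 below 0.006 m and horizontal distance between blade2 and bed0 below 0.008 m and z of blade2 in the frame of bed0 below 0.0025 m and angle between blade2's own z axis and vertical below 0.06 rad) or (horizontal distance between notch2 and pin1 below 0.006 m and horizontal distance between blade2 and bed1 below 0.008 m and z of blade2 in the frame of bed1 below 0.0025 m and angle between blade2's own z axis and vertical below 0.06 rad) or (horizontal distance between notch2 and pin2 below 0.006 m and horizontal distance between blade2 and bed2 below 0.008 m and z of blade2 in the frame of bed2 below 0.0025 m and angle between blade2's own z axis and vertical below 0.06 rad) or (horizontal distance between notch2 and pin3 below 0.006 m and horizontal distance between blade2 and bed3 below 0.008 m and z of blade2 in the frame of bed3 below 0.0025 m and angle between blade2's own z axis and vertical below 0.06 rad)) and ((horizontal distance between notch3 and pin0 below 0.006 m and horizontal distance between blade3 and bed0 below 0.008 m and z of blade3 in the frame of bed0 below 0.0025 m and angle between blade3's own z axis and vertical below 0.06 rad) or (horizontal distance between notch3 and pin1 below 0.006 m and horizontal distance between blade3 and bed1 below 0.008 m and z of blade3 in the frame of bed1 below 0.0025 m and angle between blade3's own z axis and vertical below 0.06 rad) or (horizontal distance between notch3 and pin2 below 0.006 m and horizontal distance between blade3 and bed2 below 0.008 m and z of blade3 in the frame of bed2 below 0.0025 m and angle between blade3's own z axis and vertical below 0.06 rad) or (horizontal distance between notch3 and pin3 below 0.006 m and horizontal distance between blade3 and bed3 below 0.008 m and z of blade3 in the frame of bed3 below 0.0025 m and angle between blade3's own z axis and vertical below 0.06 rad)) and value of joint lever below 0.1 rad), for 0.2 s.
2. lever pressed down to its stop with every blade still home (((horizontal distance between notch0 and pin0 below 0.006 m and horizontal distance between blade0 and bed0 below 0.008 m and z of blade0 in the frame of bed0 below 0.0025 m and angle between blade0's own z axis and vertical below 0.06 rad) or (horizontal distance between notch0 and pin1 below 0.006 m and horizontal distance between blade0 and bed1 below 0.008 m and z of blade0 in the frame of bed1 below 0.0025 m and angle between blade0's own z axis and vertical below 0.06 rad) or (horizontal distance between notch0 and pin2 below 0.006 m and horizontal distance between blade0 and bed2 below 0.008 m and z of blade0 in the frame of bed2 below 0.0025 m and angle between blade0's own z axis and vertical below 0.06 rad) or (horizontal distance between notch0 and pin3 below 0.006 m and horizontal distance between blade0 and bed3 below 0.008 m and z of blade0 in the frame of bed3 below 0.0025 m and angle between blade0's own z axis and vertical below 0.06 rad)) and ((horizontal distance between notch1 and pin0 below 0.006 m and horizontal distance between blade1 and bed0 below 0.008 m and z of blade1 in the frame of bed0 below 0.0025 m and angle between blade1's own z axis and vertical below 0.06 rad) or (horizontal distance between notch1 and pin1 below 0.006 m and horizontal distance between blade1 and bed1 below 0.008 m and z of blade1 in the frame of bed1 below 0.0025 m and angle between blade1's own z axis and vertical below 0.06 rad) or (horizontal distance between notch1 and pin2 below 0.006 m and horizontal distance between blade1 and bed2 below 0.008 m and z of blade1 in the frame of bed2 below 0.0025 m and angle between blade1's own z axis and vertical below 0.06 rad) or (horizontal distance between notch1 and pin3 below 0.006 m and horizontal distance between blade1 and bed3 below 0.008 m and z of blade1 in the frame of bed3 below 0.0025 m and angle between blade1's own z axis and vertical below 0.06 rad)) and ((horizontal distance between notch2 and pin0 below 0.006 m and horizontal distance between blade2 and bed0 below 0.008 m and z of blade2 in the frame of bed0 below 0.0025 m and angle between blade2's own z axis and vertical below 0.06 rad) or (horizontal distance between notch2 and pin1 below 0.006 m and horizontal distance between blade2 and bed1 below 0.008 m and z of blade2 in the frame of bed1 below 0.0025 m and angle between blade2's own z axis and vertical below 0.06 rad) or (horizontal distance between notch2 and pin2 below 0.006 m and horizontal distance between blade2 and bed2 below 0.008 m and z of blade2 in the frame of bed2 below 0.0025 m and angle between blade2's own z axis and vertical below 0.06 rad) or (horizontal distance between notch2 and pin3 below 0.006 m and horizontal distance between blade2 and bed3 below 0.008 m and z of blade2 in the frame of bed3 below 0.0025 m and angle between blade2's own z axis and vertical below 0.06 rad)) and ((horizontal distance between notch3 and pin0 below 0.006 m and horizontal distance between blade3 and bed0 below 0.008 m and z of blade3 in the frame of bed0 below 0.0025 m and angle between blade3's own z axis and vertical below 0.06 rad) or (horizontal distance between notch3 and pin1 below 0.006 m and horizontal distance between blade3 and bed1 below 0.008 m and z of blade3 in the frame of bed1 below 0.0025 m and angle between blade3's own z axis and vertical below 0.06 rad) or (horizontal distance between notch3 and pin2 below 0.006 m and horizontal distance between blade3 and bed2 below 0.008 m and z of blade3 in the frame of bed2 below 0.0025 m and angle between blade3's own z axis and vertical below 0.06 rad) or (horizontal distance between notch3 and pin3 below 0.006 m and horizontal distance between blade3 and bed3 below 0.008 m and z of blade3 in the frame of bed3 below 0.0025 m and angle between blade3's own z axis and vertical below 0.06 rad)) and value of joint lever above 0.5 rad), for 0.1 s.
3. lever back up (value of joint lever below 0.08 rad), for 0.1 s.
At the end, for the whole second after the job is handed in: Every blade inside the oak box, flat (0.08 rad) on its floor (3.5 mm), oak back up, at rest; lever within 0.08 rad of rest. Before that, all were seated (notch within 6 mm of pin, blade within 8 mm of bed centre, 2.5 mm of bed face) while the lever went past 0.5 rad (x of blade0 in the frame of oakbox between -0.07 and 0.07 m and y of blade0 in the frame of oakbox between -0.126 and 0.126 m and z of each of blade0, blade1, blade2, blade3 in the frame of oakbox below 0.0115 m and angle between each of blade0, blade1, blade2, blade3's own z axis and vertical below 0.08 rad and linear speed of each of blade0, blade1, blade2, blade3 below 0.02 m/s and x of blade1 in the frame of oakbox between -0.07 and 0.07 m and y of blade1 in the frame of oakbox between -0.126 and 0.126 m and x of blade2 in the frame of oakbox between -0.07 and 0.07 m and y of blade2 in the frame of oakbox between -0.126 and 0.126 m and x of blade3 in the frame of oakbox between -0.07 and 0.07 m and y of blade3 in the frame of oakbox between -0.126 and 0.126 m and value of joint lever below 0.08 rad); the robot touches nothing.
It fails at once if the bowl is shifted more than 3 cm or tipped (distance of bowl from where it was at the start of the episode above 0.03 m or angle between bowl's own z axis and vertical above 0.3 rad).
It fails at once if the bottle is shifted more than 3 cm or tipped (distance of bottle from where it was at the start of the episode above 0.03 m or angle between bottle's own z axis and vertical above 0.3 rad).
It fails at once if the vials is shifted more than 3 cm or tipped (distance of vials from where it was at the start of the episode above 0.03 m or angle between vials's own z axis and vertical above 0.3 rad).
Of blade0, blade1, blade2, blade3 only 3 to 4 are there at a start; the rules pass over those that are not, and their reading is None.
At some moment in a run one of blade0, blade1, blade2, blade3 may be knocked a few centimetres aside while the robot is not near it.
It also fails if it takes over 210 s, if anything falls off the work surface, if the arm or the gripper's body presses on something with over 40 N, if the wrist force passes 120 N, or if a joint passes its speed limit or range.

## Robot

A 7-joint arm with a two-finger parallel gripper is mounted at the origin on the work surface. World frame = base frame: x ahead of the robot, y to its left, z up, the work surface at z = 0. Lengths are in m, angles in degrees, forces in N, time in s.
With the tool pointing down it reaches from about 0.425 to 0.875 m from the base axis. Payload 4.7 kg.
Tool frame: the origin (TCP) lies on the mounting face of the last link; the fingertips stand tcp_to_tips ahead of it and the grasp point (between the pads) lies 164 mm ahead of it (tcp_to_tips is the distance from the TCP to the fingertips, in m); z points along the fingers, y is the line along which they close (so a half turn about z gives the same grasp; the last joint's range is limited). The gripper opens to 87 mm and grips with 3 to 60 N. Pads are 19 mm wide; open, the fingers measure 117 mm over their backs; the gripper's body (75 mm by 190 mm) begins 51 mm behind the grasp point.
Start: joints at [-72.875, 18.392, -4.016, 83.108, 1.295, 78.541, -3.26], TCP at [0.183, 0.624, 0.405] pointing down, gripper open.
Joint ranges: [-163.93, 163.93], [-17.29, 119.83], [-79.2, 71.16], [3.27, 140.29], [-89.18, 269.18], [5.43, 117.66], [-154.24, 154.24]. Speed limits (degrees/s): [147.25, 147.25, 180, 180, 180, 180, 180].

## Interface

Orientations are given as [roll, pitch, yaw] about the fixed x, y, z axes, in that order (R = Rz(yaw) Ry(pitch) Rx(roll)).
In Python, from cell import get_obs, read_camera, sign_off, tcp_to_tips gives the robot as it stands.
- The arm moves only by the tool drive_tool, never from a script. Its argument "rows" is one flat list of numbers, 7 for each row, row after row: the shift along the tool's x, y, z in m, then the turn, a rotation vector about the tool's x, y, z in rad, then the gripper command: -1 is shut, 1 is fully open, values between are in proportion. In form: [tx, ty, tz, rx, ry, rz, fingers, tx, ty, tz, rx, ry, rz, fingers, ...]. A call has 1 to 5 rows; each row shifts and turns the commanded pose from where the row before left it, along the tool's axes as they then stand; what a row does not reach is not made up. A row lasts 1/8 s, in which the tool goes at most 62.5 mm and 10.7 degrees, less where a joint would pass 70% of its speed; a pose out of reach is approached as far as the arm can. A call is refused whole if a number of a shift passes 0.0625 or a number of a turn 0.188, either way. A call with a gripper value outside its range is refused whole. The fingers move at their own pace and stop on an object; "grip_force" is the grip in N (left out, the last holds). Time passes only in rows, so rows that do not move let the fingers close. It gives the time, the measured TCP pose, the force, the opening and the grip force at its end, in the units of the state.
- get_obs(): the state, without advancing time (a new reading comes with each control period).
- read_camera(name): name is "scene" or "top" or "wrist"; returns a dict with "color" (420x560x3 uint8, blue, green, red), "fov_y" (degrees; the focal length in pixels is half the picture's height over the tangent of half this angle, whatever the lens; pixels are square), "cx", "cy" (the principal point, pixels), "k1" (the pictures are not rectified: a ray, as slopes to the right and down, at radius r is drawn at 1 + k1 r^2 times it, then the intrinsics apply), "cam_to_world" (4x4, takes a point from camera to world coordinates); the wrist camera has in their place "mount" (4x4, takes a point from camera to tool coordinates, whose origin is the TCP and whose axes are the flange's). Camera axes: x right, y up, looking along -z (the intrinsics and any distortion apply to the point x, -y, -z); pixel columns grow to the right and rows downward; lengths in m; the calibration is good to about 2 mm. A picture is of the moment at which its call begins: read the wrist's pose just before it. There is no depth.
- sign_off(): hands the job in; it is judged then, once.
The state is a dict: "time_s": time; "qpos": joint angles; "joint_velocities": joint speeds; "effort": joint torques, N m; "tool_pos": TCP position; "tool_rot": TCP orientation; "force": force on the tool from outside, world axes, zero at the start; "wrist_torque": the same for the moment, N m; "grip_width": finger opening in m; "grasp_force": force on a finger pad.
Only numpy, scipy, OpenCV 4.12 (cv2) and the standard library are available. Lean on these libraries where they do the work, as an engineer would, in place of code of your own. Each camera call takes 0.05 s, during which the arm holds its last target. There are 200 camera calls.

## Working session

There is one attempt and no reset: what is moved stays moved. The work goes in short steps, Python scripts to look and compute and a tool call to move; the robot and the scene stay as the last step left them, time stands still between calls to the robot, and variables do not carry over. Pictures are saved under pics/ and viewed, at most 14 in all, crops included, and the job is handed in when it is done.

Besides the shell and the picture viewer there is one more tool, called after ">>>" by a JSON object that holds its "method" and its "body". drive_tool: Moves the arm, as the interface text tells. Its arguments: {"type":"object","properties":{"rows":{"type":"array","items":{"type":"number"}},"grip_force":{"type":"number"}},"required":["rows"]}

```bash
mkdir -p pics; ls; cat > h.py <<'E'
import numpy as np, cv2, json
from cell import get_obs, read_camera, tcp_to_tips
from scipy.spatial.transform import Rotation as R
def pose(o=None):
    o=o or get_obs(); T=np.eye(4); T[:3,:3]=R.from_euler('xyz',o['tool_rot'],degrees=True).as_matrix(); T[:3,3]=o['tool_pos']; return T
def shot(name,save=None):
    P=pose(); c=read_camera(name)
    c['T']=P@np.array(c['mount']) if 'mount' in c else np.array(c['cam_to_world'])
    if save: cv2.imwrite('pics/'+save+'.png',c['color'])
    return c
def K(c):
    f=c['color'].shape[0]/2/np.tan(np.radians(c['fov_y'])/2)
    return np.array([[f,0,c['cx']],[0,f,c['cy']],[0,0,1]]),np.array([c['k1'],0,0,0,0.])
def ray(c,uv,z):
    """pixels -> world points on plane z"""
    k,d=K(c); n=cv2.undistortPoints(np.array(uv,float).reshape(-1,1,2),k,d).reshape(-1,2)
    D=np.c_[n[:,0],-n[:,1],-np.ones(len(n))]@c['T'][:3,:3].T; o=c['T'][:3,3]
    return o+D*((z-o[2])/D[:,2])[:,None]
def proj(c,p):
    k,d=K(c); q=(np.atleast_2d(p)-c['T'][:3,3])@c['T'][:3,:3]; q=q*[1,-1,-1]
    return cv2.projectPoints(q,np.zeros(3),np.zeros(3),k,d)[0].reshape(-1,2)
E
python3 - <<'E'
from h import *
print(get_obs(),tcp_to_tips)
for n in('top','scene','wrist'):
    c=shot(n,n+'0'); print(n,c['T'].round(3).tolist(),c['fov_y'],c['k1'])
a=cv2.imread('pics/top0.png');
E
```

```text
pics
{'time_s': 0.0, 'qpos': array([-72.87538362,  18.44168843,  -4.01471456,  83.17406443,
         1.29462202,  78.54071237,  -3.26041565]), 'joint_velocities': array([ 0.03303172,  0.10747388, -0.07226704, -0.02104819, -0.03752021,
        0.00407114,  0.01392185]), 'effort': array([ 6.76573363e-04, -4.91301906e+01, -4.03652675e-01, -3.12525272e+01,
       -6.38778205e-02,  4.42644081e-02,  2.23811849e-04]), 'tool_pos': array([0.18259914, 0.62362209, 0.4036386 ]), 'tool_rot': array([-1.79888752e+02,  5.56756548e-03,  1.63683854e+02]), 'force': array([-0.64398229, -0.15884854, -0.0117074 ]), 'wrist_torque': array([ 0.00438818, -0.04128986,  0.00446115]), 'grasp_force': 0.0, 'grip_width': 0.08691412249420293} 0.1822
top [[0.029, 0.996, -0.081, 0.404], [-1.0, 0.03, 0.008, -0.005], [0.01, 0.08, 0.997, 1.401], [0.0, 0.0, 0.0, 1.0]] 52.84736712847092 -0.13025475484107954
scene [[-0.3, -0.648, 0.7, 1.406], [0.954, -0.202, 0.222, 0.265], [-0.002, 0.735, 0.679, 0.977], [0.0, 0.0, 0.0, 1.0]] 44.0588592992903 -0.19648556242544987
wrist [[0.281, -0.93, -0.237, 0.117], [0.96, 0.272, 0.072, 0.641], [-0.002, -0.247, 0.969, 0.382], [0.0, 0.0, 0.0, 1.0]] 60.22093807442473 -0.07013149681183548
```

View pics/top0.png

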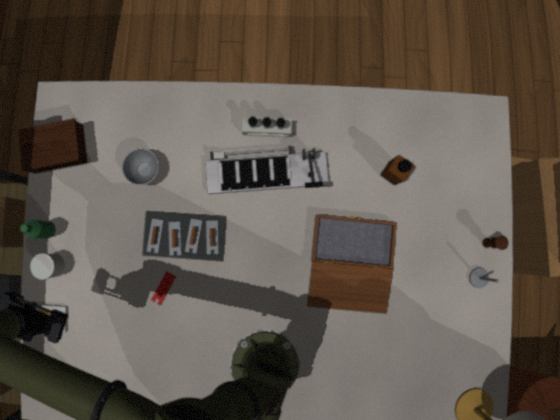

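View pics/scene0.png

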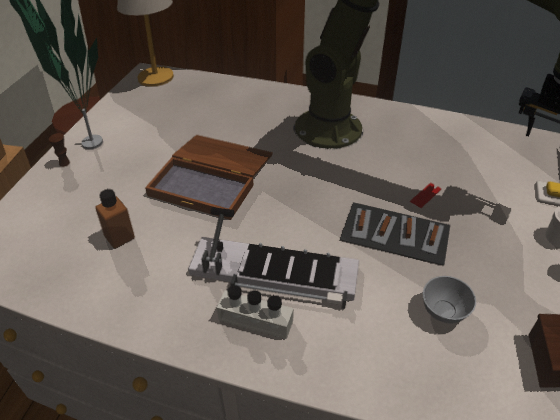

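The top view shows the jig at (265,172), with its hone at (250,153) on the far side and the lever at (315,165). The slate with 4 blades is at (185,236) and the box at (352,242). The bowl is at (142,167), the vials at (268,125) and the bottle at (398,170). The only look-alike is the red one at (163,288), off the slate; the steel blades with oak backs on the slate at (155,237), (175,239), (194,237) and (212,237) fit the description.

```bash
python3 - <<'E'
from h import *
c=shot('top')
for n,uv,z in [('slate',(185,236),.006),('jigTL',(206,158),.03),('jigBR',(327,188),.03),('blades',(155,237),.02),('',(175,239),.02),('',(194,237),.02),('',(212,237),.02),('boxTL',(316,216),.032),('boxTR',(395,222),.032),('boxBL',(313,262),.032),('boxBR',(391,265),.032),('red',(163,288),.01),('bowl',(142,167),.03),('vials',(268,125),.08),('bottle',(398,170),.1)]:
    print(n,ray(c,[uv],z)[0].round(3))
a=c['color']
cv2.imwrite('pics/crop1.png',np.vstack([cv2.resize(a[205:265,135:235],(800,480),interpolation=2)]))
print(pose().round(3).tolist())
w=read_camera('wrist');print(np.array(w['mount']).round(3).tolist())
E
```

```text
slate [0.417 0.277 0.006]
jigTL [0.675 0.214 0.03 ]
jigBR [ 0.587 -0.187  0.03 ]
blades [0.41  0.373 0.02 ]
 [0.405 0.306 0.02 ]
 [0.414 0.244 0.02 ]
 [0.416 0.185 0.02 ]
boxTL [ 0.494 -0.152  0.032]
boxTR [ 0.482 -0.414  0.032]
boxBL [ 0.345 -0.146  0.032]
boxBR [ 0.341 -0.402  0.032]
red [0.243 0.342 0.01 ]
bowl [0.64  0.427 0.03 ]
vials [0.778 0.012 0.08 ]
bottle [ 0.643 -0.403  0.1  ]
[[-0.96, 0.281, -0.0, 0.183], [0.281, 0.96, -0.001, 0.624], [-0.0, -0.001, -1.0, 0.404], [0.0, 0.0, 0.0, 1.0]]
[[-0.0, 0.969, 0.247, 0.068], [1.0, 0.0, 0.001, -0.001], [0.001, 0.247, -0.969, 0.021], [0.0, 0.0, 0.0, 1.0]]
```

View pics/crop1.png

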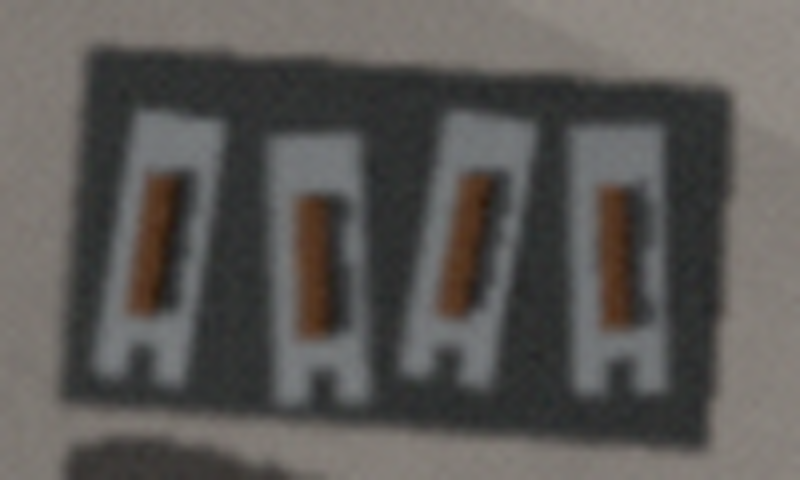

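All four notches point towards -x (the robot, image bottom), so no blade needs a large turn. I'll move the wrist camera over the slate.

>>> {"method": "drive_tool", "body": {"rows": [-0.049,-0.037,0,0,0,0,1,-0.049,-0.037,0,0,0,0,1,-0.049,-0.037,0,0,0,0,1,-0.049,-0.037,0,0,0,0,1,-0.049,-0.037,0,0,0,0,1], "grip_force": 40}}

```text
time_s: 0.88
tool_pos: [0.3668, 0.3755, 0.405]
tool_rot: [180.0, 0.0, 163.7]
force: [1.9, -0.2, 0.6]
grip_width: 0.0872
grasp_force: 0.0
```

>>> {"method": "drive_tool", "body": {"rows": [-0.049,-0.037,0,0,0,0,1,-0.049,-0.037,0,0,0,0,1,0,0,0,0,0,-0.142,1,0,0,0,0,0,-0.142,1,0,0,0,0,0,0,1]}}

```text
time_s: 1.5
tool_pos: [0.4391, 0.2787, 0.4048]
tool_rot: [180.0, -0.0, 179.9]
force: [-0.6, -0.1, -0.0]
grip_width: 0.0872
grasp_force: 0.0
```

```bash
python3 - <<'E'
from h import *
c=shot('wrist','w1'); o=get_obs();print(o['tool_pos'],o['tool_rot'],o['qpos'])
import pickle;pickle.dump(c,open('w1.pkl','wb'))
E
```

```text
[0.43899608 0.27888474 0.40476875] [1.79994258e+02 1.34517470e-03 1.79806195e+02] [-47.15980745   2.35866191  12.18417521 101.87999821  -0.51737637
  75.81055974  54.9473373 ]
```

View pics/w1.png

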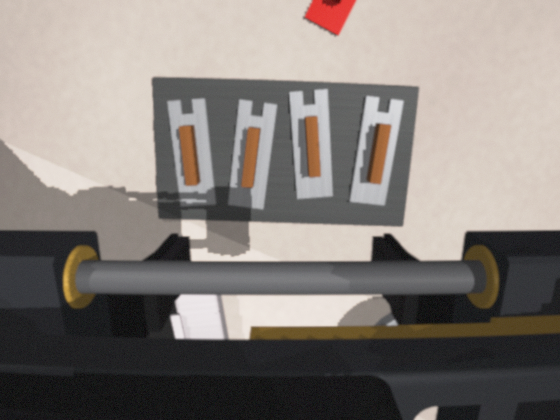

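The wrist view shows the four blades on the slate at (190,152), (252,155), (312,145) and (378,150), with their notches at the top, towards the robot. The red one is off the slate at (330,10). I'll measure these with masks, then go look at the jig.

```bash
cat >> h.py <<'E'
def blades(c,mask,zp,verbose=False):
    """blades from mask (plate+oak), plate-top height zp -> list of (x,y,yaw deg,len,wid)"""
    out=[]
    for k in cv2.findContours(mask,cv2.RETR_EXTERNAL,cv2.CHAIN_APPROX_NONE)[0]:
        if cv2.contourArea(k)<800: continue
        p=ray(c,cv2.convexHull(k).reshape(-1,2),zp)[:,:2]*1000
        (x,y),(a,b),t=cv2.minAreaRect(p.astype(np.float32))
        if a<b: a,b,t=b,a,t+90
        t=(t+90)%180-90
        out.append((x/1000,y/1000,t,a,b))
    return sorted(out,key=lambda r:r[1])
E
python3 - <<'E'
from h import *
import pickle
c=pickle.load(open('w1.pkl','rb')); a=c['color']
hsv=cv2.cvtColor(a,cv2.COLOR_BGR2HSV)
m=(((a[...,0]>85)|((hsv[...,1]>110)&(a[...,2]>70)))*255).astype(np.uint8)
# slate polygon only
box=np.zeros_like(m); cv2.fillPoly(box,[np.array([[156,82],[414,91],[402,221],[161,215]])],255)
m&=box
m=cv2.morphologyEx(m,cv2.MORPH_OPEN,np.ones((3,3)))
for b in blades(c,m,.010): print(np.round(b,3))
print('slate corners',ray(c,[(153,78),(418,87),(403,226),(159,219)],.006).round(3).tolist())
o=(((hsv[...,1]>110)&(a[...,2]>70)&(hsv[...,0]<20))*255).astype(np.uint8)&box
for k in cv2.findContours(o,0,1)[0]:
    if cv2.contourArea(k)>200:
        p=ray(c,k.reshape(-1,2),.028)[:,:2]; r=cv2.minAreaRect((p*1000).astype(np.float32)); print('oak',np.round(r[0],1),np.round(r[1],1),round(r[2],1))
cv2.imwrite('pics/m1.png',m)
E
```

```text
[  0.415   0.281  87.924 261.81  137.715]
slate corners [[0.337, 0.149, 0.006], [0.347, 0.417, 0.006], [0.494, 0.412, 0.006], [0.485, 0.144, 0.006]]
oak [415.9 247.3] [11.2 58.5] 81.9
oak [413.3 187. ] [57.7 13.7] 3.1
oak [412.  373.7] [13.4 57.2] 83.2
oak [405.3 308.4] [57.7 11.2] 4.5
```

>>> {"method": "drive_tool", "body": {"rows": [-0.055,0.055,0,0,0,0,1,-0.055,0.055,0,0,0,0,1,-0.055,0.055,0,0,0,0,1,-0.055,0.055,0,0,0,0,1,0,0.05,0,0,0,0,1]}}

```text
time_s: 2.17
tool_pos: [0.6197, 0.5046, 0.4027]
tool_rot: [-179.8, 0.1, 179.5]
force: [-0.4, 0.1, 0.2]
grip_width: 0.0868
grasp_force: 0.0
```

```bash
python3 - <<'E'
from h import *
c=shot('wrist','w2'); o=get_obs();print(o['tool_pos'],o['tool_rot'],o['qpos'])
import pickle;pickle.dump(c,open('w2.pkl','wb'))
E
```

```text
[0.61447482 0.51405831 0.40067162] [ 179.80180593   -0.20503971 -179.86346323] [-47.87777749  38.33732161  11.64990573  55.68815266  -7.49142273
  86.61952501  51.89379001]
```

View pics/w2.png

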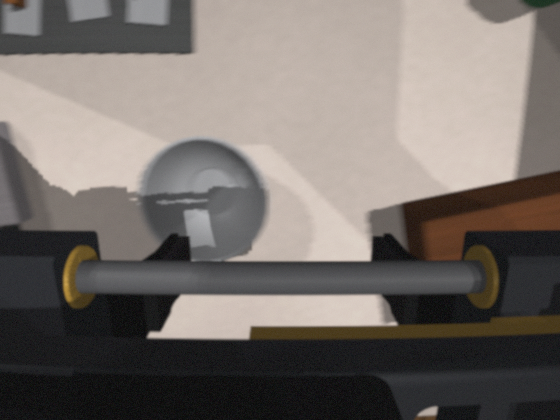

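The image is over the bowl because I had the sign of tool y wrong: at yaw 180, tool +y is world +y. I'll go back and over to the jig.

>>> {"method": "drive_tool", "body": {"rows": [-0.008,-0.056,0,0,0,0,1,-0.008,-0.056,0,0,0,0,1,-0.008,-0.056,0,0,0,0,1,-0.008,-0.056,0,0,0,0,1,-0.008,-0.056,0,0,0,0,1]}}

```text
time_s: 2.85
tool_pos: [0.6554, 0.2241, 0.4048]
tool_rot: [180.0, -0.0, 179.9]
force: [1.1, -0.4, 0.4]
grip_width: 0.0872
grasp_force: 0.0
```

>>> {"method": "drive_tool", "body": {"rows": [-0.008,-0.056,0,0,0,0,1,-0.008,-0.056,0,0,0,0,1,-0.008,-0.056,0,0,0,0,1,-0.008,-0.056,0,0,0,0,1,0,0,0,0,0,0,1]}}

```text
time_s: 3.48
tool_pos: [0.6873, -0.0059, 0.405]
tool_rot: [-179.8, 0.0, 179.3]
force: [0.7, -0.3, 0.1]
grip_width: 0.0871
grasp_force: 0.0
```

>>> {"method": "drive_tool", "body": {"rows": [0,0,0,0,0,0,1,0,0,0,0,0,0,1]}}

```text
time_s: 3.72
tool_pos: [0.6876, 0.004, 0.4046]
tool_rot: [179.9, -0.0, -179.9]
force: [-0.1, 0.8, -0.3]
grip_width: 0.087
grasp_force: 0.0
```

```bash
python3 - <<'E'
from h import *
c=shot('wrist','w3'); o=get_obs();print(o['tool_pos'],o['tool_rot'],o['qpos'])
import pickle;pickle.dump(c,open('w3.pkl','wb'))
c=pickle.load(open('w1.pkl','rb')); a=c['color']
hsv=cv2.cvtColor(a,cv2.COLOR_BGR2HSV)
poly=np.array([[158,84],[412,93],[400,219],[163,213]])
box=np.zeros(a.shape[:2],np.uint8); cv2.fillPoly(box,[poly],255)
print('pcts',np.percentile(a[...,0][box>0],[5,25,50,60,70,80,95]))
t,_=cv2.threshold(a[...,0][box>0].reshape(-1,1),0,255,cv2.THRESH_OTSU);print(t)
oak=(hsv[...,1]>110)&(a[...,2]>70)
m=(((a[...,0]>t)|oak)*255).astype(np.uint8)&box
m=cv2.morphologyEx(m,cv2.MORPH_OPEN,np.ones((3,3)))
for b in blades(c,m,.010): print(np.round(b,3))
cv2.imwrite('pics/m1.png',m)
E
```

```text
[0.68757124 0.00386923 0.40461786] [ 1.79940616e+02 -1.30580904e-02 -1.79882948e+02] [-17.37815165  23.57921166  20.54497261  77.81715307  -8.25345726
  80.06993124  93.13091126]
pcts [ 57.  90.  96. 102. 142. 184. 202.]
137.0
[ 0.407  0.185  3.288 97.018 38.46 ]
[  0.416   0.247  -7.973 109.944  38.447]
[  0.405   0.309   4.349 110.363  38.749]
[  0.412   0.376  -6.621 110.749  39.248]
```

View pics/w3.png

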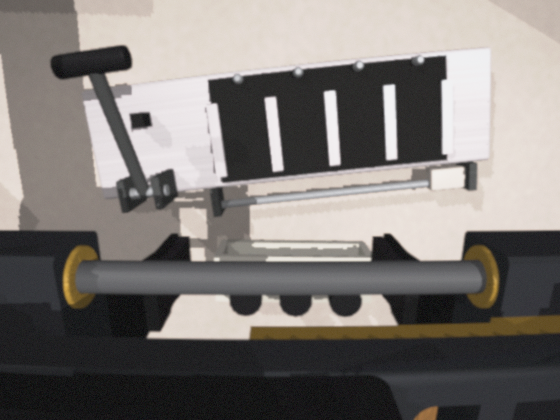

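The wrist view of the jig shows the pins at (238,78), (298,72), (359,65) and (420,60), with bed 0 at the left by the lever. The lever grip is at (92,60) and the hone is parked at (447,178).

```bash
python3 - <<'E'
from h import *
import pickle
c=pickle.load(open('w3.pkl','rb')); a=c['color']; g=cv2.cvtColor(a,cv2.COLOR_BGR2GRAY)
pts=[]
for u,v in [(238,78),(298,72),(359,65),(420,60)]:
    w=g[v-8:v+9,u-8:u+9].astype(float); 
    # pin against black: rows below plate edge
    hsv=None
    pts.append((u,v))
cv2.imwrite('pics/c3.png',cv2.resize(a[45:95,215:435],None,fx=3.6,fy=3.6,interpolation=cv2.INTER_CUBIC))
P=ray(c,pts,.038)[:,:2]; print(P.round(4).tolist(), np.linalg.norm(np.diff(P,axis=0),axis=1).round(4))
# black bed
m=((g<60)*255).astype(np.uint8); m[:, :200]=0; m[:, 460:]=0; m[190:]=0
k=max(cv2.findContours(m,0,1)[0],key=cv2.contourArea); q=ray(c,k.reshape(-1,2),.03)[:,:2]
r=cv2.minAreaRect((q*1000).astype(np.float32)); print('bed',r)
print('jig corners',ray(c,[(490,48),(490,159),(104,197),(87,101)],.03).round(4).tolist())
print('rails',ray(c,[(277,170),(267,97),(338,165),(327,91),(394,160),(385,85)],.033).round(4).tolist())
print('grip',ray(c,[(92,60),(57,66),(128,57)],.113).round(4).tolist())
E
```

```text
[[0.59, -0.0359], [0.5848, 0.0188], [0.5782, 0.0742], [0.5728, 0.1302]] [0.0549 0.0558 0.0563]
bed ((627.634521484375, 50.8563232421875), (96.3426742553711, 221.66064453125), 6.130105495452881)
jig corners [[0.5588, 0.2001, 0.03], [0.6639, 0.213, 0.03], [0.7037, -0.1769, 0.03], [0.6086, -0.1835, 0.03]]
rails [[0.6757, -0.0004, 0.033], [0.6067, -0.0097, 0.033], [0.6707, 0.0591, 0.033], [0.6011, 0.0463, 0.033], [0.6655, 0.1139, 0.033], [0.5951, 0.1005, 0.033]]
grip [[0.5824, -0.133, 0.113], [0.5857, -0.1601, 0.113], [0.581, -0.1062, 0.113]]
```

View pics/c3.png

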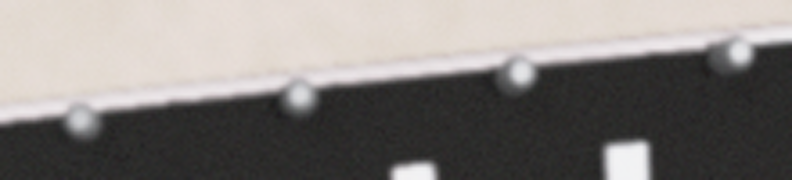

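```bash
cat >> h.py <<'E'
def go(x,y,z,yaw,cur=None):
    """print the turn about tool z then the shift in turned tool axes to the target (tool down)"""
    T=pose(); cy=np.degrees(np.arctan2(T[1,0],T[0,0])); d=(yaw-cy+180)%360-180
    w=np.radians(yaw); dx,dy=x-T[0,3],y-T[1,3]
    print('pos',T[:3,3].round(4),'yaw',cy.round(2),'-> rz %.3f  tx %.4f ty %.4f tz %.4f'%(-np.radians(d),np.cos(w)*dx+np.sin(w)*dy,np.sin(w)*dx-np.cos(w)*dy,T[2,3]-z))
def slate(verbose=1):
    c=shot('wrist'); a=c['color']; hsv=cv2.cvtColor(a,cv2.COLOR_BGR2HSV)
    cor=proj(c,np.array([[.337,.149,.006],[.347,.417,.006],[.494,.412,.006],[.485,.144,.006]]))
    ctr=cor.mean(0); box=np.zeros(a.shape[:2],np.uint8); cv2.fillPoly(box,[(ctr+(cor-ctr)*.97).astype(int)],255)
    oak=(hsv[...,1]>110)&(a[...,2]>70)&(hsv[...,0]<20)
    m=(((a[...,0]>137)|oak)*255).astype(np.uint8)&box
    m=cv2.morphologyEx(m,cv2.MORPH_OPEN,np.ones((3,3)))
    for b in blades(c,m,.010): print('plate',np.round(b,3))
    for k in cv2.findContours((oak*255).astype(np.uint8)&box,0,1)[0]:
        if cv2.contourArea(k)>200: print('oak',np.round(cv2.minAreaRect((ray(c,k.reshape(-1,2),.028)[:,:2]*1000).astype(np.float32))[0],1))
    return c
E
python3 - <<'E'
from h import *
go(.4255,.1877,.32,183.2)
E
```

```text
pos [0.6876 0.0039 0.4046] yaw -179.88 -> rz -0.054  tx 0.2514 ty 0.1982 tz 0.0846
```

>>> {"method": "drive_tool", "body": {"rows": [0,0,0,0,0,-0.054,-0.1,0.05,0.04,0,0,0,0,-0.1,0.05,0.04,0,0,0,0,-0.1,0.05,0.04,0,0,0,0,-0.1,0.05,0.04,0.04,0,0,0,-0.1]}}

```text
time_s: 4.4
tool_pos: [0.4907, 0.1445, 0.374]
tool_rot: [179.8, 0.4, -176.8]
force: [0.3, -0.9, -0.5]
grip_width: 0.0455
grasp_force: 0.0
```

>>> {"method": "drive_tool", "body": {"rows": [0.05,0.038,0.044,0,0,0,-0.1,0,0,0,0,0,0,-0.1,0,0,0,0,0,0,-0.1,0,0,0,0,0,0,-0.1]}}

```text
time_s: 4.9
tool_pos: [0.451, 0.17, 0.337]
tool_rot: [180.0, 0.1, -177.0]
force: [-0.1, 0.5, -0.6]
grip_width: 0.0392
grasp_force: 0.0
```

```bash
python3 - <<'E'
from h import *
go(.4255,.1877,.197,183.2)
c=shot('wrist','w4'); print(get_obs()['grip_width'],proj(c,[[.4135,.187,.028]]))
E
```

```text
pos [0.451 0.17  0.337] yaw -177.02 -> rz -0.004  tx 0.0245 ty 0.0191 tz 0.1400
0.0391072827701446 [[305.77664396 150.77786144]]
```

View pics/w4.png

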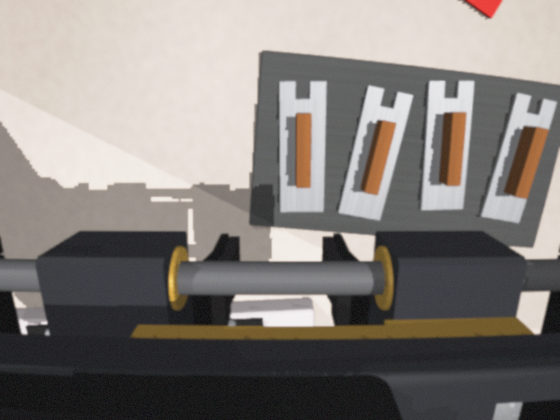

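Approach is fine: the target blade is at (303,147), close to the prediction of (306,151). Long rows get cut short, so I'll use smaller ones and correct.

```bash
python3 - <<'E'
from h import *
slate()
E
```

```text
plate [  0.414   0.185   3.421 110.168  38.716]
plate [  0.416   0.247  -7.816 110.745  39.179]
plate [  0.406   0.309   4.354 110.555  39.334]
plate [  0.413   0.375  -6.431 110.559  39.124]
oak [411.8 369.7]
oak [415.8 244.6]
oak [413.5 184.7]
oak [405.5 304.7]
```

>>> {"method": "drive_tool", "body": {"rows": [0.024,0.017,0,0,0,-0.007,-0.1,0,0,0.04,0,0,0,-0.1,0,0,0.04,0,0,0,-0.1,0,0,0.03,0,0,0,-0.1,0,0,0,0,0,0,-0.1]}}

```text
time_s: 5.62
tool_pos: [0.4245, 0.1851, 0.2242]
tool_rot: [-179.9, -0.2, -176.6]
force: [-0.4, -0.7, -0.1]
grip_width: 0.0388
grasp_force: 0.0
```

>>> {"method": "drive_tool", "body": {"rows": [0,0,0,0,0,0,-0.1,0,0,0,0,0,0,-0.1]}}

```text
time_s: 5.88
tool_pos: [0.4258, 0.1863, 0.2274]
tool_rot: [179.9, 0.2, -176.6]
force: [0.5, -0.0, -0.4]
grip_width: 0.0394
grasp_force: 0.0
```

```bash
python3 - <<'E'
from h import *
go(.426,.1857,.197,183.4)
E
```

```text
pos [0.4258 0.1863 0.2274] yaw -176.57 -> rz 0.001  tx -0.0001 ty -0.0006 tz 0.0304
```

Close and lift.

>>> {"method": "drive_tool", "body": {"rows": [0,0,0.03,0,0,0,-0.1,0,0,0,0,0,0,-0.1,0,0,0,0,0,0,-1,0,0,0,0,0,0,-1,0,0,0,0,0,0,-1], "grip_force": 40}}

```text
time_s: 6.5
tool_pos: [0.4252, 0.1861, 0.1965]
tool_rot: [180.0, 0.1, -176.5]
force: [0.3, 0.1, -0.7]
grip_width: 0.0168
grasp_force: 0.0
```

>>> {"method": "drive_tool", "body": {"rows": [0,0,0,0,0,0,-1,0,0,0,0,0,0,-1]}}

```text
time_s: 6.75
tool_pos: [0.4252, 0.1863, 0.1964]
tool_rot: [180.0, 0.1, -176.5]
force: [-1.2, -0.6, 4.2]
grip_width: 0.0116
grasp_force: 40.0
```

>>> {"method": "drive_tool", "body": {"rows": [0,0,-0.04,0,0,0,-1,0,0,-0.04,0,0,0,-1,0,0,-0.04,0,0,0,-1,0,0,0,0,0,0,-1,0,0,0,0,0,0,-1]}}

```text
time_s: 7.38
tool_pos: [0.4244, 0.1857, 0.3146]
tool_rot: [-180.0, -0.1, -176.5]
force: [-0.2, 0.5, -2.6]
grip_width: 0.0115
grasp_force: 40.0
```

```bash
python3 - <<'E'
from h import *
# bed0 centre .6368,-.0320; jig yaw 6; grasp 12mm ahead
go(.6368+.0119,-.0320+.0013,.34,186)
c=shot('wrist','w5'); print(get_obs()['grip_width'])
E
```

```text
pos [0.4244 0.1857 0.3146] yaw -176.55 -> rz -0.044  tx -0.2005 ty -0.2386 tz -0.0254
0.012068213899241521
```

>>> {"method": "drive_tool", "body": {"rows": [0,0,-0.026,0,0,-0.044,-1,-0.033,-0.04,0,0,0,0,-1,-0.033,-0.04,0,0,0,0,-1,-0.033,-0.04,0,0,0,0,-1,-0.033,-0.04,0,0,0,0,-1]}}

```text
time_s: 8.05
tool_pos: [0.5733, 0.0395, 0.3396]
tool_rot: [-180.0, -0.2, -174.0]
force: [-0.2, -0.1, -1.5]
grip_width: 0.012
grasp_force: 40.0
```

>>> {"method": "drive_tool", "body": {"rows": [-0.033,-0.04,0,0,0,0,-1,-0.034,-0.038,0,0,0,0,-1,0,0,0,0,0,0,-1,0,0,0,0,0,0,-1,0,0,0,0,0,0,-1]}}

```text
time_s: 8.68
tool_pos: [0.6469, -0.0285, 0.341]
tool_rot: [179.9, -0.1, -173.9]
force: [-0.5, -0.3, -0.8]
grip_width: 0.0117
grasp_force: 40.0
```

```bash
python3 - <<'E'
from h import *
go(.6368+.0119,-.0320+.0013,.26,186)
c=shot('wrist','w6'); import pickle;pickle.dump(c,open('w6.pkl','wb'))
E
```

```text
pos [ 0.6469 -0.0285  0.341 ] yaw -173.91 -> rz 0.002  tx -0.0016 ty -0.0024 tz 0.0810
```

View pics/w6.png

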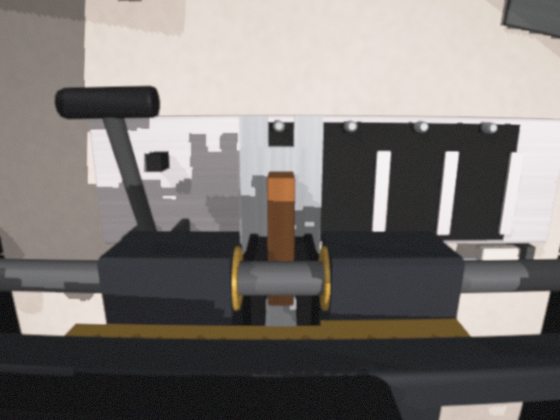

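The held blade's notch spans columns 268–294 with its root at row 147. Pin 0 shows through it at (279,126), and the other pins are at (351,126), (422,126) and (489,127).

```bash
python3 - <<'E'
from h import *
import pickle
c=pickle.load(open('w6.pkl','rb'))
J=np.array([[np.cos(np.radians(6)),np.sin(np.radians(6))],[-np.sin(np.radians(6)),np.cos(np.radians(6))]])
tool=np.array([.6469,-.0285])
zt=.341-.1965+.006+.004
n=ray(c,[(268.5,147),(293.5,147),(240,118),(322,118),(268.5,122),(294,122)],zt)[:,:2]; print('notch in tool/jig axes mm',((n-tool)@J.T*1000).round(1).tolist())
p=ray(c,[(279,126),(351,126),(422,126),(489,127)],.038)[:,:2]; print('pins',p.round(4).tolist(),((p-tool)@J.T*1000).round(1).tolist())
E
```

```text
notch in tool/jig axes mm [[-52.5, -6.4], [-52.5, 4.9], [-65.4, -19.1], [-65.5, 17.5], [-63.7, -6.4], [-63.7, 5.0]]
pins [[0.5901, -0.0365], [0.5841, 0.0183], [0.5777, 0.0732], [0.572, 0.127]] [[-57.4, -2.1], [-57.6, 53.1], [-58.2, 108.4], [-58.3, 162.4]]
```

>>> {"method": "drive_tool", "body": {"rows": [-0.001,-0.0016,0.03,0,0,-0.004,-1,0,0,0.03,0,0,0,-1,0,0,0.03,0,0,0,-1,0,0,0.014,0,0,0,-1,0,0,0,0,0,0,-1]}}

```text
time_s: 9.35
tool_pos: [0.6483, -0.0308, 0.2373]
tool_rot: [180.0, -0.1, -173.7]
force: [0.9, 0.1, -1.9]
grip_width: 0.0117
grasp_force: 40.0
```

>>> {"method": "drive_tool", "body": {"rows": [0,0,0,0,0,0,-1,0,0,0,0,0,0,-1]}}

```text
time_s: 9.6
tool_pos: [0.6493, -0.0316, 0.2393]
tool_rot: [-180.0, 0.1, -173.8]
force: [0.6, 0.1, -1.3]
grip_width: 0.0117
grasp_force: 40.0
```

```bash
python3 - <<'E'
from h import *
go(.6368+.0119,-.0320+.0013,.2205,186.3)
c=shot('wrist','w7')
cv2.imwrite('pics/w7c.png',cv2.resize(c['color'][60:240,180:420],None,fx=3,fy=3,interpolation=cv2.INTER_CUBIC))
E
```

```text
pos [ 0.6493 -0.0316  0.2393] yaw -173.8 -> rz -0.002  tx 0.0005 ty 0.0009 tz 0.0188
```

View pics/w7c.png

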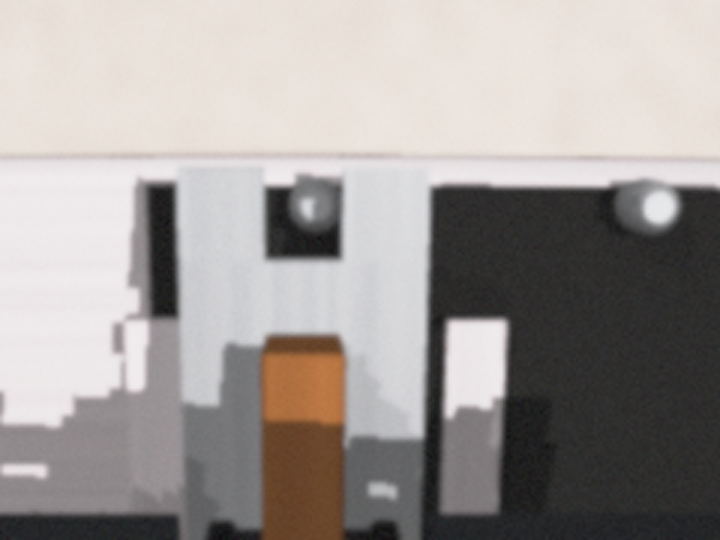

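Crop: pin 0 sits at column 315 against a notch centre of 303, so about 1.5 mm to +y. I'll quantify that with rays.

```bash
python3 - <<'E'
from h import *
c=shot('wrist'); o=get_obs(); tool=o['tool_pos'][:2]; y=np.radians(o['tool_rot'][2]+180)
J=np.array([[np.cos(y),np.sin(y)],[-np.sin(y),np.cos(y)]]); zt=o['tool_pos'][2]-.1965+.010
f=lambda uv,z:((ray(c,uv,z)[:,:2]-tool)@J.T*1000).round(1).tolist()
print(f([(268.5,146),(294,146),(239.5,116),(323.5,116)],zt)); print(f([(284.5,129.5),(396,129)],.037))
E
```

```text
[[-52.2, -6.6], [-52.2, 4.9], [-65.6, -19.5], [-65.5, 18.0]]
[[-58.8, 0.8], [-59.3, 55.9]]
```

>>> {"method": "drive_tool", "body": {"rows": [0.0008,0.0016,0,0,0,0,-1,0,0,0.006,0,0,0,-1,0,0,0.006,0,0,0,-1,0,0,0.005,0,0,0,-1,0,0,0,0,0,0,-1]}}

```text
time_s: 10.32
tool_pos: [0.6477, -0.0301, 0.2205]
tool_rot: [-180.0, -0.0, -173.8]
force: [0.3, -0.2, -0.8]
grip_width: 0.0117
grasp_force: 40.0
```

>>> {"method": "drive_tool", "body": {"rows": [0,0,0,0,0,0,-1,0,0,0,0,0,0,-1]}}

```text
time_s: 10.58
tool_pos: [0.6477, -0.03, 0.2205]
tool_rot: [-180.0, -0.0, -173.8]
force: [0.3, -0.3, -1.3]
grip_width: 0.0114
grasp_force: 40.0
```

>>> {"method": "drive_tool", "body": {"rows": [0,0,0.0015,0,0,0,-1,0,0,0,0,0,0,-1,0,0,0,0,0,0,-1]}}

```text
time_s: 10.95
tool_pos: [0.6478, -0.0301, 0.2204]
tool_rot: [180.0, 0.0, -173.8]
force: [-3.5, -0.6, 5.8]
grip_width: 0.0114
grasp_force: 40.0
```

>>> {"method": "drive_tool", "body": {"rows": [0,0,0,0,0,0,-0.1,0,0,0,0,0,0,-0.1,0,0,0,0,0,0,-0.1,0,0,-0.02,0,0,0,-0.1,0,0,-0.04,0,0,0,-0.1]}}

```text
time_s: 11.58
tool_pos: [0.6472, -0.0299, 0.2793]
tool_rot: [180.0, -0.2, -173.8]
force: [0.9, 0.3, 0.0]
grip_width: 0.0387
grasp_force: 0.0
```

>>> {"method": "drive_tool", "body": {"rows": [0,0,-0.04,0,0,0,-0.1,0,0,0,0,0,0,-0.1,0,0,0,0,0,0,-0.1]}}

```text
time_s: 11.95
tool_pos: [0.6476, -0.03, 0.3199]
tool_rot: [180.0, 0.0, -173.8]
force: [-0.1, 0.1, -0.9]
grip_width: 0.0393
grasp_force: 0.0
```

```bash
cat >> h.py <<'E'
JY=np.radians(6.3); JR=np.array([[np.cos(JY),np.sin(JY)],[-np.sin(JY),np.cos(JY)]])
def oaks(c,z,lo=150):
    a=c['color'];h=cv2.cvtColor(a,cv2.COLOR_BGR2HSV); m=((h[...,1]>110)&(a[...,2]>60)&(h[...,0]<20)).astype(np.uint8)*255
    m[230:]=0
    for k in cv2.findContours(m,0,1)[0]:
        if cv2.contourArea(k)>lo: print('oak',cv2.boundingRect(k),[np.round(v,1) for v in cv2.minAreaRect((ray(c,k.reshape(-1,2),z)[:,:2]*1000).astype(np.float32))])
E
python3 - <<'E'
from h import *
o=get_obs();print(o['tool_pos'],o['tool_rot'])
c=shot('wrist','w8'); oaks(c,.052)
go(.50,.25,.36,180)
cv2.imwrite('pics/w8c.png',cv2.resize(c['color'][60:240,160:400],None,fx=3,fy=3,interpolation=cv2.INTER_CUBIC))
E
```

```text
[ 0.64762777 -0.02998657  0.31989993] [ 1.79986046e+02  3.96297831e-02 -1.73795582e+02]
oak (273, 150, 16, 80) [array([633.9, -32.6]), array([56.4, 10.6]), np.float64(5.9)]
pos [ 0.6474 -0.0299  0.3189] yaw -173.8 -> rz 0.108  tx 0.1474 ty 0.2799 tz -0.0411
```

View pics/w8c.png

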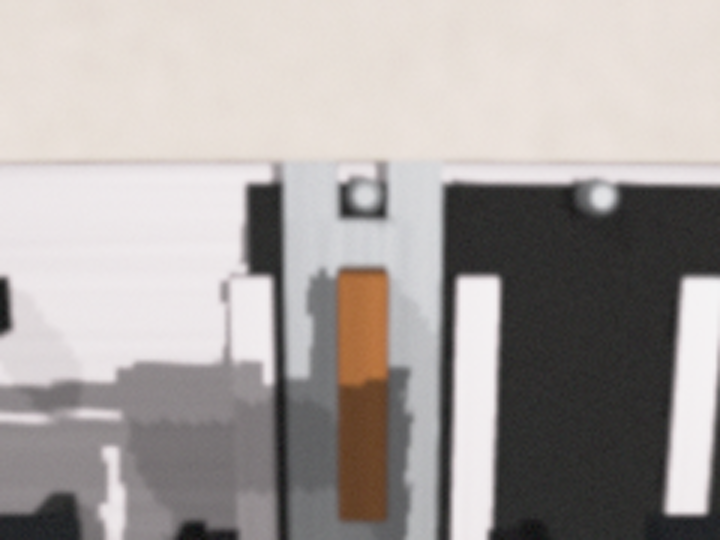

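Blade seated on pin 0; the crop shows the pin in the notch at (363,195). Next is the second blade.

>>> {"method": "drive_tool", "body": {"rows": [0,0,-0.018,0,0,0.123,-0.1,0,0,0,0,0,0.123,-0.1,0.038,0.0346,0,0,0,0,-0.1,0.038,0.0346,0,0,0,0,-0.1,0.038,0.0346,0,0,0,0,-0.1]}}

```text
time_s: 12.62
tool_pos: [0.5475, 0.0896, 0.3358]
tool_rot: [-179.9, -0.1, 172.1]
force: [-0.7, 0.6, -1.0]
grip_width: 0.0394
grasp_force: 0.0
```

>>> {"method": "drive_tool", "body": {"rows": [0.038,0.0346,0,0,0,0,-0.1,0.038,0.0346,0,0,0,0,-0.1,0.038,0.0346,0,0,0,0,-0.1,0.038,0.0346,0,0,0,0,-0.1,0,0,0,0,0,0,-0.1]}}

```text
time_s: 13.25
tool_pos: [0.4144, 0.2497, 0.3362]
tool_rot: [-180.0, -0.1, 172.6]
force: [0.9, 0.0, 0.3]
grip_width: 0.0391
grasp_force: 0.0
```

>>> {"method": "drive_tool", "body": {"rows": [0,0,0,0,0,0,-0.1,0,0,0,0,0,0,-0.1]}}

```text
time_s: 13.5
tool_pos: [0.4184, 0.2451, 0.3369]
tool_rot: [-179.9, -0.0, 172.0]
force: [0.2, 0.0, 0.1]
grip_width: 0.0394
grasp_force: 0.0
```

```bash
python3 - <<'E'
from h import *
slate(); go(.416,.247,.197,172.1)
E
```

```text
plate [  0.416   0.247  -8.134 109.368  38.798]
plate [  0.405   0.309   4.469 110.814  39.161]
plate [  0.412   0.376  -6.429 110.728  39.388]
oak [414.8 247.2]
oak [404.7 307.6]
oak [411.4 372.1]
pos [0.4184 0.2452 0.337 ] yaw 171.95 -> rz -0.003  tx 0.0026 ty 0.0015 tz 0.1400
```

>>> {"method": "drive_tool", "body": {"rows": [0.0026,0.0015,0.03,0,0,0,-0.1,0,0,0.04,0,0,0,-0.1,0,0,0.04,0,0,0,-0.1,0,0,0.03,0,0,0,-0.1,0,0,0,0,0,0,-0.1]}}

```text
time_s: 14.18
tool_pos: [0.4151, 0.247, 0.1957]
tool_rot: [-179.8, -0.1, 172.0]
force: [-0.4, -1.0, 1.0]
grip_width: 0.0389
grasp_force: 0.0
```

>>> {"method": "drive_tool", "body": {"rows": [0,0,0,0,0,0,-0.1,0,0,0,0,0,0,-0.1]}}

```text
time_s: 14.42
tool_pos: [0.4158, 0.2484, 0.1986]
tool_rot: [179.9, 0.1, 172.1]
force: [0.4, 0.2, 1.3]
grip_width: 0.0391
grasp_force: 0.0
```

>>> {"method": "drive_tool", "body": {"rows": [0,0,0,0,0,0,-1,0,0,0,0,0,0,-1,0,0,0,0,0,0,-1,0,0,0,0,0,0,-1,0,0,0,0,0,0,-1]}}

```text
time_s: 15.05
tool_pos: [0.4152, 0.2484, 0.1974]
tool_rot: [180.0, 0.0, 172.1]
force: [-0.3, -0.5, 1.2]
grip_width: 0.0114
grasp_force: 40.0
```

>>> {"method": "drive_tool", "body": {"rows": [0,0,-0.04,0,0,0,-1,0,0,-0.04,0,0,0,-1,0,0,-0.04,0,0,0,-1,0,0,0,0,0,0,-1,0,0,0,0,0,0,-1]}}

```text
time_s: 15.68
tool_pos: [0.4147, 0.2479, 0.3162]
tool_rot: [-179.9, -0.1, 172.1]
force: [-0.7, -0.2, -2.1]
grip_width: 0.0116
grasp_force: 40.0
```

```bash
python3 - <<'E'
from h import *
go(.6302,.0244,.30,186.2)
E
```

```text
pos [0.4147 0.2479 0.3162] yaw 172.11 -> rz -0.246  tx -0.1901 ty -0.2455 tz 0.0162
```

>>> {"method": "drive_tool", "body": {"rows": [0,0,0,0,0,-0.123,-1,0,0,0,0,0,-0.123,-1,-0.0316,-0.041,0,0,0,0,-1,-0.0316,-0.041,0,0,0,0,-1,-0.0316,-0.041,0,0,0,0,-1]}}

```text
time_s: 16.3
tool_pos: [0.5229, 0.135, 0.3151]
tool_rot: [-179.9, -0.2, -173.8]
force: [0.3, 0.2, -2.1]
grip_width: 0.0116
grasp_force: 40.0
```

>>> {"method": "drive_tool", "body": {"rows": [-0.0316,-0.041,0,0,0,0,-1,-0.0316,-0.041,0,0,0,0,-1,-0.0316,-0.041,0,0,0,0,-1,0,0,0.03,0,0,0,-1,0,0,0.03,0,0,0,-1]}}

```text
time_s: 16.92
tool_pos: [0.6298, 0.0231, 0.254]
tool_rot: [-180.0, -0.2, -173.9]
force: [0.0, 0.7, -1.8]
grip_width: 0.0116
grasp_force: 40.0
```

>>> {"method": "drive_tool", "body": {"rows": [0,0,0,0,0,0,-1,0,0,0,0,0,0,-1,0,0,0,0,0,0,-1]}}

```text
time_s: 17.3
tool_pos: [0.6307, 0.0243, 0.2586]
tool_rot: [180.0, 0.1, -173.8]
force: [-0.2, 0.4, -1.2]
grip_width: 0.0119
grasp_force: 40.0
```

```bash
cat >> h.py <<'E'
def fit(zg,off=0,save=None):
    """held blade's notch and pins below it, in tool-aligned jig axes (mm); zg = TCP height at grasp above support"""
    o=get_obs(); c=shot('wrist',save); a=c['color']; h=cv2.cvtColor(a,cv2.COLOR_BGR2HSV); z=o['tool_pos'][2]-zg
    T=pose(o); X=-T[:3,0]; Y=T[:3,1]
    # predicted notch root corners / pin blob near predicted pins
    f=lambda uv,zz:[((p-T[:3,3])@X*1000,(p-T[:3,3])@Y*1000) for p in ray(c,uv,zz)]
    nb=T[:3,3]+X*(-.047+off); nb[2]=z+.004
    return c,f,proj(c,nb)[0]
E
python3 - <<'E'
from h import *
go(.6294,.0243,.2214,186.2)
c,f,n=fit(.1914); print(n)
cv2.imwrite('pics/w9c.png',cv2.resize(c['color'][60:240,160:400],None,fx=3,fy=3,interpolation=cv2.INTER_CUBIC))
E
```

```text
pos [0.6307 0.0243 0.2586] yaw -173.79 -> rz 0.000  tx 0.0013 ty 0.0002 tz 0.0372
[283.06369449 157.39462832]
```

View pics/w9c.png

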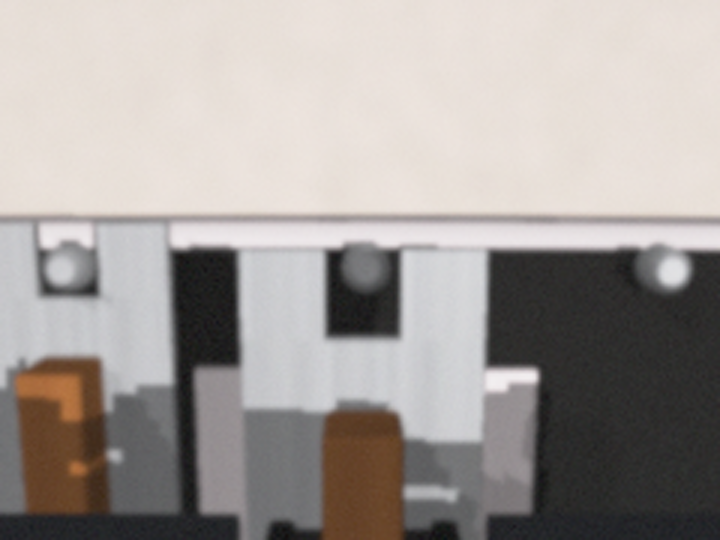

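Pin 1 is at (366,268) and the notch centre at column 364, so it is aligned. Lowering, releasing and moving on.

>>> {"method": "drive_tool", "body": {"rows": [0.0012,0.0002,0.01,0,0,0,-1,0,0,0.01,0,0,0,-1,0,0,0.01,0,0,0,-1,0,0,0.006,0,0,0,-1,0,0,0,0,0,0,-1]}}

```text
time_s: 17.98
tool_pos: [0.6289, 0.0242, 0.2215]
tool_rot: [180.0, -0.1, -173.8]
force: [-3.0, -1.3, 3.2]
grip_width: 0.0116
grasp_force: 40.0
```

>>> {"method": "drive_tool", "body": {"rows": [0,0,0.001,0,0,0,-1,0,0,0.001,0,0,0,-1,0,0,0,0,0,0,-1]}}

```text
time_s: 18.35
tool_pos: [0.6289, 0.024, 0.2214]
tool_rot: [179.9, -0.0, -173.8]
force: [-7.5, 0.1, 14.0]
grip_width: 0.0118
grasp_force: 40.0
```

>>> {"method": "drive_tool", "body": {"rows": [0,0,0,0,0,0,-0.1,0,0,0,0,0,0,-0.1,0,0,0,0,0,0,-0.1,0,0,-0.02,0,0,0,-0.1,0,0,-0.048,0,0,0,-0.1]}}

```text
time_s: 18.98
tool_pos: [0.6282, 0.0244, 0.2867]
tool_rot: [-180.0, -0.3, -173.8]
force: [0.5, -0.2, -0.1]
grip_width: 0.0386
grasp_force: 0.0
```

>>> {"method": "drive_tool", "body": {"rows": [0,0,-0.048,0,0,0.031,-0.1,0.0252,0.0377,0,0,0,0,-0.1,0.0252,0.0377,0,0,0,0,-0.1,0.0252,0.0377,0,0,0,0,-0.1,0.0252,0.0377,0,0,0,0,-0.1]}}

```text
time_s: 19.6
tool_pos: [0.5161, 0.1677, 0.3369]
tool_rot: [179.9, 0.1, -175.6]
force: [0.1, -0.0, 0.6]
grip_width: 0.0394
grasp_force: 0.0
```

>>> {"method": "drive_tool", "body": {"rows": [0.0252,0.0377,0,0,0,0,-0.1,0.0252,0.0377,0,0,0,0,-0.1,0.0252,0.0377,0,0,0,0,-0.1,0.0252,0.0377,0,0,0,0,-0.1,0,0,0,0,0,0,-0.1]}}

```text
time_s: 20.23
tool_pos: [0.4023, 0.3127, 0.3367]
tool_rot: [179.9, 0.0, -175.2]
force: [0.1, -0.8, 0.3]
grip_width: 0.0391
grasp_force: 0.0
```

>>> {"method": "drive_tool", "body": {"rows": [0,0,0,0,0,0,-0.1,0,0,0,0,0,0,-0.1]}}

```text
time_s: 20.48
tool_pos: [0.4058, 0.3082, 0.3358]
tool_rot: [180.0, 0.0, -175.7]
force: [0.6, -0.6, 0.9]
grip_width: 0.0392
grasp_force: 0.0
```

```bash
python3 - <<'E'
from h import *
slate(); go(.405,.309,.197,184.4)
E
```

```text
plate [  0.405   0.31    5.023 110.711  38.462]
plate [  0.41    0.376  -6.606 106.097  39.243]
oak [411.1 373.8]
oak [404.2 308.9]
pos [0.4057 0.3083 0.3357] yaw -175.72 -> rz -0.002  tx 0.0007 ty 0.0008 tz 0.1387
```

>>> {"method": "drive_tool", "body": {"rows": [0.0005,0.001,0.03,0,0,-0.003,-0.1,0,0,0.04,0,0,0,-0.1,0,0,0.04,0,0,0,-0.1,0,0,0.029,0,0,0,-0.1,0,0,0,0,0,0,-0.1]}}

```text
time_s: 21.15
tool_pos: [0.4045, 0.3093, 0.1951]
tool_rot: [-179.9, -0.1, -175.5]
force: [-0.4, -0.5, 0.3]
grip_width: 0.0392
grasp_force: 0.0
```

>>> {"method": "drive_tool", "body": {"rows": [0,0,0,0,0,0,-0.1,0,0,0,0,0,0,-0.1]}}

```text
time_s: 21.4
tool_pos: [0.4046, 0.3105, 0.1975]
tool_rot: [179.9, 0.1, -175.4]
force: [0.8, 0.0, -0.2]
grip_width: 0.0391
grasp_force: 0.0
```

>>> {"method": "drive_tool", "body": {"rows": [0,0,0,0,0,0,-1,0,0,0,0,0,0,-1,0,0,0,0,0,0,-1,0,0,0,0,0,0,-1,0,0,0,0,0,0,-1]}}

```text
time_s: 22.02
tool_pos: [0.4042, 0.3104, 0.1964]
tool_rot: [180.0, -0.0, -175.4]
force: [0.3, -0.5, 0.5]
grip_width: 0.0117
grasp_force: 40.0
```

>>> {"method": "drive_tool", "body": {"rows": [0,0,-0.04,0,0,0,-1,0,0,-0.04,0,0,0,-1,0,0,-0.04,0,0,0,-1,0,0,0,0,0,0,-1,0,0,0,0,0,0,-1]}}

```text
time_s: 22.65
tool_pos: [0.4037, 0.31, 0.3151]
tool_rot: [-179.9, -0.1, -175.4]
force: [-0.2, -0.2, -1.3]
grip_width: 0.0112
grasp_force: 40.0
```

```bash
python3 - <<'E'
from h import *
go(.6241,.0800,.30,186.2)
E
```

```text
pos [0.4037 0.31   0.3151] yaw -175.4 -> rz -0.028  tx -0.1943 ty -0.2525 tz 0.0151
```

>>> {"method": "drive_tool", "body": {"rows": [0,0,0,0,0,-0.028,-1,-0.0322,-0.0421,0,0,0,0,-1,-0.0322,-0.0421,0,0,0,0,-1,-0.0322,-0.0421,0,0,0,0,-1,-0.0322,-0.0421,0,0,0,0,-1]}}

```text
time_s: 23.28
tool_pos: [0.551, 0.1556, 0.3149]
tool_rot: [-180.0, -0.1, -173.7]
force: [0.5, 0.4, -1.8]
grip_width: 0.0115
grasp_force: 40.0
```

>>> {"method": "drive_tool", "body": {"rows": [-0.0322,-0.0421,0,0,0,0,-1,-0.0322,-0.0421,0,0,0,0,-1,0,0,0.03,0,0,0,-1,0,0,0.03,0,0,0,-1,0,0,0,0,0,0,-1]}}

```text
time_s: 23.9
tool_pos: [0.6218, 0.0799, 0.2521]
tool_rot: [-179.9, -0.5, -173.8]
force: [-0.6, -0.9, -1.2]
grip_width: 0.0117
grasp_force: 40.0
```

>>> {"method": "drive_tool", "body": {"rows": [0,0,0,0,0,0,-1,0,0,0,0,0,0,-1]}}

```text
time_s: 24.15
tool_pos: [0.6241, 0.0803, 0.2578]
tool_rot: [180.0, 0.1, -173.8]
force: [0.1, 0.1, -0.3]
grip_width: 0.0115
grasp_force: 40.0
```

```bash
python3 - <<'E'
from h import *
go(.6233,.0799,.2204,186.2)
E
```

```text
pos [0.6241 0.0803 0.2578] yaw -173.77 -> rz 0.000  tx 0.0008 ty -0.0003 tz 0.0374
```

>>> {"method": "drive_tool", "body": {"rows": [0.0008,-0.0003,0.01,0,0,0,-1,0,0,0.01,0,0,0,-1,0,0,0.01,0,0,0,-1,0,0,0.006,0,0,0,-1,0,0,0,0,0,0,-1]}}

```text
time_s: 24.78
tool_pos: [0.6227, 0.0797, 0.2204]
tool_rot: [180.0, -0.0, -173.8]
force: [-2.2, -0.2, 2.1]
grip_width: 0.0116
grasp_force: 40.0
```

>>> {"method": "drive_tool", "body": {"rows": [0,0,0.001,0,0,0,-1,0,0,0.001,0,0,0,-1,0,0,0,0,0,0,-1]}}

```text
time_s: 25.15
tool_pos: [0.6227, 0.0795, 0.2204]
tool_rot: [179.9, -0.0, -173.8]
force: [-7.0, -0.1, 13.1]
grip_width: 0.0116
grasp_force: 40.0
```

>>> {"method": "drive_tool", "body": {"rows": [0,0,0,0,0,0,-0.1,0,0,0,0,0,0,-0.1,0,0,0,0,0,0,-0.1,0,0,-0.02,0,0,0,-0.1,0,0,-0.048,0,0,0,-0.1]}}

```text
time_s: 25.78
tool_pos: [0.6219, 0.0798, 0.2857]
tool_rot: [-180.0, -0.3, -173.8]
force: [1.2, 0.6, 1.2]
grip_width: 0.0386
grasp_force: 0.0
```

>>> {"method": "drive_tool", "body": {"rows": [0,0,-0.048,0,0,0.111,-0.1,0,0,0,0,0,0.111,-0.1,0.0347,0.0387,0,0,0,0,-0.1,0.0347,0.0387,0,0,0,0,-0.1,0.0347,0.0387,0,0,0,0,-0.1]}}

```text
time_s: 26.4
tool_pos: [0.5317, 0.2079, 0.3359]
tool_rot: [179.9, 0.1, 173.4]
force: [0.2, 0.9, 0.9]
grip_width: 0.0393
grasp_force: 0.0
```

>>> {"method": "drive_tool", "body": {"rows": [0.0347,0.0387,0,0,0,0,-0.1,0.0347,0.0387,0,0,0,0,-0.1,0.0347,0.0387,0,0,0,0,-0.1,0.0347,0.0387,0,0,0,0,-0.1,0,0,0,0,0,0,-0.1]}}

```text
time_s: 27.02
tool_pos: [0.4087, 0.3808, 0.3356]
tool_rot: [179.8, -0.0, 174.0]
force: [0.7, -1.0, 0.7]
grip_width: 0.0392
grasp_force: 0.0
```

>>> {"method": "drive_tool", "body": {"rows": [0,0,0,0,0,0,-0.1,0,0,0,0,0,0,-0.1]}}

```text
time_s: 27.28
tool_pos: [0.4135, 0.375, 0.3349]
tool_rot: [180.0, 0.1, 173.3]
force: [0.0, -0.5, 0.2]
grip_width: 0.0392
grasp_force: 0.0
```

```bash
python3 - <<'E'
from h import *
slate(); go(.412,.376,.197,173.5)
E
```

```text
plate [  0.412   0.376  -6.706 109.777  38.938]
oak [411.3 376.2]
pos [0.4134 0.3751 0.3347] yaw 173.32 -> rz -0.003  tx 0.0014 ty 0.0008 tz 0.1377
```

>>> {"method": "drive_tool", "body": {"rows": [0.0014,0.0008,0.03,0,0,0,-0.1,0,0,0.04,0,0,0,-0.1,0,0,0.04,0,0,0,-0.1,0,0,0.028,0,0,0,-0.1,0,0,0,0,0,0,-0.1]}}

```text
time_s: 27.95
tool_pos: [0.4114, 0.3762, 0.1951]
tool_rot: [-179.9, -0.1, 173.4]
force: [0.8, -0.3, 0.2]
grip_width: 0.0394
grasp_force: 0.0
```

>>> {"method": "drive_tool", "body": {"rows": [0,0,0,0,0,0,-0.1,0,0,0,0,0,0,-0.1]}}

```text
time_s: 28.2
tool_pos: [0.4114, 0.3774, 0.1974]
tool_rot: [179.9, 0.0, 173.4]
force: [-0.2, -0.1, 0.9]
grip_width: 0.039
grasp_force: 0.0
```

>>> {"method": "drive_tool", "body": {"rows": [0,0,0,0,0,0,-1,0,0,0,0,0,0,-1,0,0,0,0,0,0,-1,0,0,0,0,0,0,-1,0,0,0,0,0,0,-1]}}

```text
time_s: 28.82
tool_pos: [0.4109, 0.3775, 0.1964]
tool_rot: [180.0, 0.0, 173.5]
force: [-0.4, -0.0, 0.4]
grip_width: 0.0112
grasp_force: 40.0
```

>>> {"method": "drive_tool", "body": {"rows": [0,0,-0.04,0,0,0,-1,0,0,-0.04,0,0,0,-1,0,0,-0.04,0,0,0,-1,0,0,0,0,0,0,-1,0,0,0,0,0,0,-1]}}

```text
time_s: 29.45
tool_pos: [0.4105, 0.377, 0.3151]
tool_rot: [-179.9, -0.1, 173.5]
force: [0.3, -0.2, -1.8]
grip_width: 0.0118
grasp_force: 40.0
```

```bash
python3 - <<'E'
from h import *
go(.6173,.1356,.30,186.2)
E
```

```text
pos [0.4105 0.377  0.3151] yaw 173.48 -> rz -0.222  tx -0.1795 ty -0.2623 tz 0.0151
```

>>> {"method": "drive_tool", "body": {"rows": [0,0,0,0,0,-0.111,-1,0,0,0,0,0,-0.111,-1,-0.0298,-0.0437,0,0,0,0,-1,-0.0298,-0.0437,0,0,0,0,-1,-0.0298,-0.0437,0,0,0,0,-1]}}

```text
time_s: 30.08
tool_pos: [0.5141, 0.2553, 0.314]
tool_rot: [-179.9, -0.2, -173.8]
force: [1.1, 0.9, -0.5]
grip_width: 0.0117
grasp_force: 40.0
```

>>> {"method": "drive_tool", "body": {"rows": [-0.0298,-0.0437,0,0,0,0,-1,-0.0298,-0.0437,0,0,0,0,-1,-0.0298,-0.0437,0,0,0,0,-1,0,0,0.03,0,0,0,-1,0,0,0.03,0,0,0,-1]}}

```text
time_s: 30.7
tool_pos: [0.6166, 0.1348, 0.2532]
tool_rot: [-179.9, -0.2, -173.9]
force: [-0.5, 0.5, -2.6]
grip_width: 0.0113
grasp_force: 40.0
```

>>> {"method": "drive_tool", "body": {"rows": [0,0,0,0,0,0,-1,0,0,0,0,0,0,-1,0,0,0,0,0,0,-1]}}

```text
time_s: 31.08
tool_pos: [0.6175, 0.1362, 0.2576]
tool_rot: [180.0, 0.1, -173.8]
force: [0.2, -0.3, -1.6]
grip_width: 0.0118
grasp_force: 40.0
```

```bash
python3 - <<'E'
from h import *
go(.6169,.1356,.2204,186.2)
E
```

```text
pos [0.6175 0.1362 0.2576] yaw -173.79 -> rz 0.000  tx 0.0006 ty -0.0006 tz 0.0372
```

>>> {"method": "drive_tool", "body": {"rows": [0.0006,-0.0005,0.01,0,0,0,-1,0,0,0.01,0,0,0,-1,0,0,0.01,0,0,0,-1,0,0,0.006,0,0,0,-1,0,0,0,0,0,0,-1]}}

```text
time_s: 31.7
tool_pos: [0.6164, 0.1354, 0.2204]
tool_rot: [180.0, -0.0, -173.8]
force: [-2.1, 0.8, 1.9]
grip_width: 0.0113
grasp_force: 40.0
```

>>> {"method": "drive_tool", "body": {"rows": [0,0,0.001,0,0,0,-1,0,0,0.001,0,0,0,-1,0,0,0,0,0,0,-1]}}

```text
time_s: 32.08
tool_pos: [0.6164, 0.1353, 0.2204]
tool_rot: [180.0, -0.0, -173.8]
force: [-7.3, -1.7, 13.7]
grip_width: 0.0118
grasp_force: 40.0
```

>>> {"method": "drive_tool", "body": {"rows": [0,0,0,0,0,0,-0.1,0,0,0,0,0,0,-0.1,0,0,0,0,0,0,-0.1,0,0,-0.02,0,0,0,-0.1,0,0,-0.048,0,0,0,-0.1]}}

```text
time_s: 32.7
tool_pos: [0.6156, 0.1355, 0.2857]
tool_rot: [-179.9, -0.3, -173.8]
force: [1.0, 0.9, -0.1]
grip_width: 0.0386
grasp_force: 0.0
```

>>> {"method": "drive_tool", "body": {"rows": [0,-0.012,-0.048,0,0,0,-0.1,0,-0.03,-0.03,0,0,0,-0.1,-0.02,-0.03,-0.03,0,0,0,-0.1,-0.02,-0.03,0,0,0,0,-0.1,-0.02,0,0,0,0,0,-0.1]}}

```text
time_s: 33.33
tool_pos: [0.6878, 0.0362, 0.3971]
tool_rot: [-179.9, 0.2, -174.1]
force: [0.9, 1.0, -0.1]
grip_width: 0.039
grasp_force: 0.0
```

>>> {"method": "drive_tool", "body": {"rows": [0,0,0,0,0,0,-0.1,0,0,0,0,0,0,-0.1,0,0,0,0,0,0,-0.1]}}

```text
time_s: 33.7
tool_pos: [0.6865, 0.041, 0.3947]
tool_rot: [180.0, 0.0, -173.8]
force: [-0.1, -0.5, 0.5]
grip_width: 0.0391
grasp_force: 0.0
```

```bash
python3 - <<'E'
from h import *
o=get_obs();print(o['tool_pos'],o['tool_rot'])
c=shot('wrist','w10'); oaks(c,.052)
import pickle;pickle.dump(c,open('w10.pkl','wb'))
E
```

```text
[0.68650154 0.0410356  0.39470859] [ 1.79972452e+02  1.08115988e-03 -1.73755980e+02]
oak (384, 90, 20, 66) [array([617.9, 131.5]), array([56.2, 14.2]), np.float64(6.3)]
oak (198, 90, 17, 67) [array([636.4, -31.2]), array([56.8, 13. ]), np.float64(6.1)]
oak (324, 89, 15, 67) [array([623.8,  77.5]), array([56.6, 11.9]), np.float64(6.2)]
oak (262, 88, 13, 68) [array([629.5,  22.8]), array([57.3, 10.4]), np.float64(6.0)]
```

View pics/w10.png

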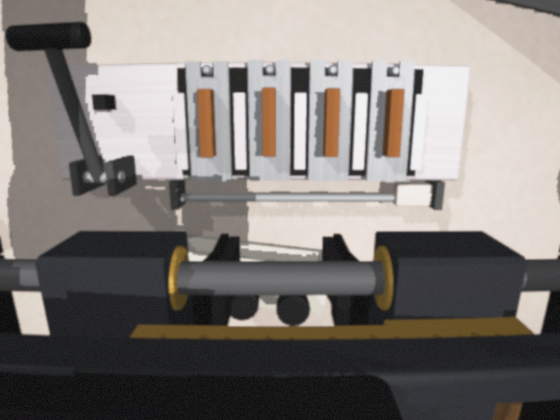

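All four are seated: pins visible in the notches at (208,70), (269,70), (332,70) and (396,70), and the oaks are parallel at about 6° and 56 mm apart. Now the lever.

>>> {"method": "drive_tool", "body": {"rows": [0.032,-0.0406,0,0,0,0,-1,0.032,-0.0406,0,0,0,0,-1,0.032,-0.0406,0,0,0,0,-1,0.032,-0.0406,0.02,0,0,0,-1,0,0,0.03,0,0,0,-1]}}

```text
time_s: 34.38
tool_pos: [0.5749, -0.1402, 0.3458]
tool_rot: [-179.9, 0.2, -174.3]
force: [-0.4, 1.2, 0.6]
grip_width: 0.0024
grasp_force: 0.0
```

>>> {"method": "drive_tool", "body": {"rows": [0,0,0,0,0,0,-1,0,0,0,0,0,0,-1,0,0,0,0,0,0,-1]}}

```text
time_s: 34.75
tool_pos: [0.5782, -0.134, 0.3456]
tool_rot: [-180.0, 0.1, -173.7]
force: [-0.3, 0.1, -0.5]
grip_width: 0.0003
grasp_force: 0.0
```

```bash
python3 - <<'E'
from h import *
go(.5773,-.1344,.240,186.2); c=shot('wrist'); oaks(c,.052); print(get_obs()['grip_width'])
E
```

```text
pos [ 0.5782 -0.134   0.3456] yaw -173.7 -> rz 0.002  tx 0.0009 ty -0.0003 tz 0.1056
oak (0, 198, 32, 32) [array([ 615.9, -349.4]), array([27.4, 27.1]), np.float64(84.6)]
oak (0, 0, 286, 92) [array([ 486.1, -245.9]), array([ 60.8, 212.3]), np.float64(11.6)]
0.00040166858515942384
```

>>> {"method": "drive_tool", "body": {"rows": [0,0,0.025,0,0,0,-1,0,0,0.02,0,0,0,-1,0,0,0.02,0,0,0,-1,0,0,0.02,0,0,0,-1,0,0,0.014,0,0,0,-1]}}

```text
time_s: 35.42
tool_pos: [0.576, -0.1355, 0.2446]
tool_rot: [180.0, -0.3, -173.8]
force: [-7.6, -0.3, 6.8]
grip_width: 0.0005
grasp_force: 3.7
```

>>> {"method": "drive_tool", "body": {"rows": [0,0,0.006,0,0,0,-1,0,0,0.002,0,0,0,-1,0,0,0,0,0,0,-1,0,0,0,0,0,0,-1]}}

```text
time_s: 35.92
tool_pos: [0.5761, -0.1357, 0.2391]
tool_rot: [179.9, -0.3, -173.8]
force: [-12.4, -0.6, 16.6]
grip_width: 0.0005
grasp_force: 8.9
```

>>> {"method": "drive_tool", "body": {"rows": [0,0,0.002,0,0,0,-1,0,0,0,0,0,0,-1,0,0,0,0,0,0,-1]}}

```text
time_s: 36.3
tool_pos: [0.5762, -0.1359, 0.2386]
tool_rot: [179.9, -0.2, -173.8]
force: [-14.0, 0.1, 26.6]
grip_width: 0.0007
grasp_force: 13.4
```

```bash
python3 - <<'E'
from h import *
shot('scene','s2'); c=cv2.imread('pics/s2.png'); cv2.imwrite('pics/s2c.png',cv2.resize(c[180:340,160:400],None,fx=3,fy=3,interpolation=cv2.INTER_CUBIC))
E
```

>>> {"method": "drive_tool", "body": {"rows": [0,0,-0.02,0,0,0,-1,0,0,-0.02,0,0,0,-1,0,0,-0.025,0,0,0,-1,0,0,-0.03,0,0,0,-1,0,0,-0.03,0,0,0,-0.1]}}

```text
time_s: 36.98
tool_pos: [0.5776, -0.1343, 0.3613]
tool_rot: [180.0, 0.0, -173.8]
force: [1.1, -0.9, 0.3]
grip_width: 0.0046
grasp_force: 0.0
```

>>> {"method": "drive_tool", "body": {"rows": [-0.022,0.028,0,0,0,0,-0.1,-0.022,0.028,0,0,0,0,-0.1,-0.022,0.028,0,0,0,0,-0.1,-0.022,0.028,0,0,0,0,-0.1,-0.022,0.028,0,0,0,0,-0.1]}}

```text
time_s: 37.6
tool_pos: [0.6723, 0.018, 0.3603]
tool_rot: [180.0, 0.0, -173.8]
force: [-0.6, 0.0, 0.4]
grip_width: 0.0388
grasp_force: 0.0
```

>>> {"method": "drive_tool", "body": {"rows": [0,0,0,0,0,0,-0.1,0,0,0,0,0,0,-0.1,0,0,0,0,0,0,-0.1]}}

```text
time_s: 37.98
tool_pos: [0.6713, 0.0148, 0.3605]
tool_rot: [-180.0, 0.0, -173.9]
force: [-0.1, -0.0, -0.1]
grip_width: 0.0393
grasp_force: 0.0
```

```bash
python3 - <<'E'
from h import *
c=shot('wrist','w11'); oaks(c,.052)
a=c['color']; g=cv2.cvtColor(a,6)
q=proj(c,[[.5834,-.1337,.113],[.573,-.135,.048]]).round(0); print(q, [g[int(v)-2:int(v)+3,int(u)-2:int(u)+3].mean() if 0<u<560 and 0<v<420 else None for u,v in q])
go(.6364,-.0313,.34,186.2)
# box corners via top camera
t=shot('top','t3'); 
E
```

```text
oak (421, 111, 26, 72) [array([618. , 130.4]), array([56.7, 16.2]), np.float64(6.2)]
oak (220, 111, 18, 73) [array([636.2, -31.7]), array([56.8, 12.5]), np.float64(6.2)]
oak (357, 110, 20, 74) [array([624.1,  76.5]), array([57.7, 13.3]), np.float64(6.1)]
oak (291, 109, 15, 74) [array([629.3,  22.7]), array([57.4, 11. ]), np.float64(6.4)]
[[ 55.  55.]
 [103.  53.]] [np.float64(25.36), np.float64(118.12)]
pos [0.6713 0.0149 0.3606] yaw -173.92 -> rz -0.002  tx 0.0397 ty -0.0421 tz 0.0206
```

Lever is back at rest, with its grip seen again at the rest projection and the blades still home. Next I'll put them away, starting with bed 0.

>>> {"method": "drive_tool", "body": {"rows": [0.0283,-0.042,0,0,0,-0.002,-0.1,0,0,0.04,0,0,0,-0.1,0,0,0.04,0,0,0,-0.1,0,0,0.02,0,0,0,-0.1,0,0,0,0,0,0,-0.1]}}

```text
time_s: 38.7
tool_pos: [0.6475, -0.0286, 0.2591]
tool_rot: [180.0, -0.2, -173.7]
force: [0.6, -0.3, 0.8]
grip_width: 0.0392
grasp_force: 0.0
```

>>> {"method": "drive_tool", "body": {"rows": [0,0,0,0,0,0,-0.1,0,0,0,0,0,0,-0.1]}}

```text
time_s: 38.95
tool_pos: [0.6488, -0.0286, 0.2621]
tool_rot: [-180.0, 0.2, -173.7]
force: [-0.4, 0.2, -0.4]
grip_width: 0.039
grasp_force: 0.0
```

```bash
python3 - <<'E'
from h import *
go(.6477,-.030,.2204,186.2)
E
```

```text
pos [ 0.6488 -0.0286  0.2621] yaw -173.68 -> rz 0.002  tx 0.0012 ty -0.0013 tz 0.0417
```

>>> {"method": "drive_tool", "body": {"rows": [0.0012,-0.0013,0.02,0,0,0,-0.1,0,0,0.0215,0,0,0,-0.1,0,0,0,0,0,0,-0.1,0,0,0,0,0,0,-0.1,0,0,0,0,0,0,-1]}}

```text
time_s: 39.58
tool_pos: [0.6468, -0.0299, 0.2181]
tool_rot: [180.0, -0.1, -173.7]
force: [0.5, -0.6, 0.2]
grip_width: 0.0347
grasp_force: 0.0
```

>>> {"method": "drive_tool", "body": {"rows": [0,0,0,0,0,0,-1,0,0,0,0,0,0,-1,0,0,0,0,0,0,-1,0,0,0,0,0,0,-1,0,0,0,0,0,0,-1]}}

```text
time_s: 40.2
tool_pos: [0.647, -0.0299, 0.2189]
tool_rot: [180.0, 0.0, -173.7]
force: [-0.5, -0.1, 0.3]
grip_width: 0.0116
grasp_force: 40.0
```

>>> {"method": "drive_tool", "body": {"rows": [0,0,-0.02,0,0,0,-1,0,0,-0.035,0,0,0,-1,0,0,-0.035,0,0,0,-1,0,0,-0.035,0,0,0,-1,0,0,-0.025,0,0,0,-1]}}

```text
time_s: 40.83
tool_pos: [0.647, -0.0302, 0.3721]
tool_rot: [-180.0, 0.2, -173.7]
force: [1.3, 1.1, -0.7]
grip_width: 0.0117
grasp_force: 40.0
```

```bash
python3 - <<'E'
from h import *
go(.43,-.36,.37,178)
c=shot('top'); c['color']=cv2.imread('pics/top0.png'); a=c['color'].astype(int)
print('felt bgr',a[242,352],'wall',a[214,352],'lid',a[285,352])
m=np.zeros(a.shape[:2],np.uint8); m[200:275,300:410]=((a[...,0]>=a[...,2]-2)*255)[200:275,300:410]
m=cv2.morphologyEx(m,cv2.MORPH_OPEN,np.ones((3,3)))
n,l,s,ct=cv2.connectedComponentsWithStats(m); print(s,l[242,352])
k=cv2.findContours((l==l[242,352]).astype(np.uint8),0,1)[0][0]
for z in (.008,): print(cv2.minAreaRect((ray(c,k.reshape(-1,2),z)[:,:2]*1000).astype(np.float32)))
E
```

```text
pos [ 0.647  -0.0302  0.3721] yaw -173.7 -> rz 0.145  tx 0.2053 ty -0.3372 tz 0.0021
felt bgr [92 86 89] wall [114 119 123] lid [33 54 84]
[[     0      0    560    420 232350]
 [   316    219     75     46   2850]] 1
((415.35455322265625, -281.848876953125), (241.8692169189453, 131.12110900878906), 85.94390869140625)
```

>>> {"method": "drive_tool", "body": {"rows": [0,0,0,0,0,0.168,-1,0.0228,-0.039,0,0,0,0,-1,0.0228,-0.039,0,0,0,0,-1,0.0228,-0.039,0,0,0,0,-1,0.0228,-0.039,0,0,0,0,-1]}}

```text
time_s: 41.5
tool_pos: [0.5457, -0.1816, 0.3691]
tool_rot: [180.0, 0.0, 176.7]
force: [0.1, 0.1, -1.3]
grip_width: 0.0118
grasp_force: 40.0
```

>>> {"method": "drive_tool", "body": {"rows": [0.0228,-0.039,0,0,0,0,-1,0.0228,-0.039,0,0,0,0,-1,0.0228,-0.039,0,0,0,0,-1,0.0228,-0.039,0,0,0,0,-1,0.0228,-0.039,0,0,0,0,-1]}}

```text
time_s: 42.12
tool_pos: [0.4206, -0.3695, 0.3692]
tool_rot: [180.0, 0.0, 176.7]
force: [-0.4, -0.1, -1.7]
grip_width: 0.0115
grasp_force: 40.0
```

>>> {"method": "drive_tool", "body": {"rows": [0,0,0,0,0,0,-1,0,0,0,0,0,0,-1,0,0,0,0,0,0,-1]}}

```text
time_s: 42.5
tool_pos: [0.4228, -0.3672, 0.3687]
tool_rot: [180.0, 0.0, 176.8]
force: [0.1, -0.2, -2.3]
grip_width: 0.0117
grasp_force: 40.0
```

```bash
python3 - <<'E'
from h import *
go(.4219,-.3690,.1969,176.7); print(get_obs()['grip_width'])
c=shot('wrist','w12'); a=c['color']
print(proj(c,[[.4155+i*.076*.998+j*.133*.0576,-.2805-i*.076*.0576+j*.133*.998,.032] for i,j in((-1,-1),(-1,1),(1,1),(1,-1))]).round(0))
E
```

```text
pos [ 0.4228 -0.3672  0.3687] yaw 176.82 -> rz 0.002  tx 0.0008 ty -0.0018 tz 0.1718
0.011684755184795132
[[226.  86.]
 [534.  91.]
 [509. 255.]
 [232. 256.]]
```

View pics/w12.png

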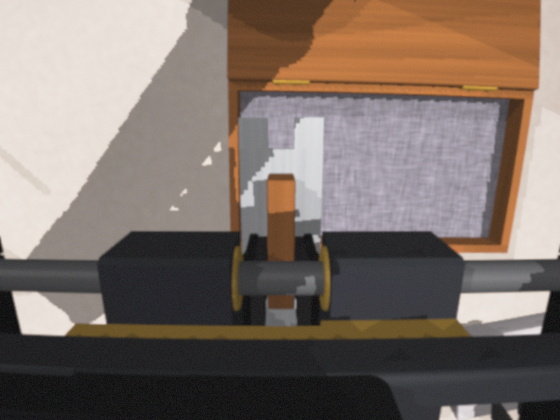

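The box's predicted rim matches the picture (left edge at column 230, right corner (534,91), bottom right (509,252)), and the blade hangs over the left slot. Lowering.

>>> {"method": "drive_tool", "body": {"rows": [0.0008,-0.0015,0.035,0,0,0,-1,0,0,0.035,0,0,0,-1,0,0,0.035,0,0,0,-1,0,0,0.035,0,0,0,-1,0,0,0.02,0,0,0,-1]}}

```text
time_s: 43.18
tool_pos: [0.4213, -0.3686, 0.2069]
tool_rot: [179.9, -0.1, 176.8]
force: [-1.0, 0.0, -2.2]
grip_width: 0.0118
grasp_force: 40.0
```

>>> {"method": "drive_tool", "body": {"rows": [0,0,0,0,0,0,-1,0,0,0.005,0,0,0,-1,0,0,0.005,0,0,0,-1,0,0,0,0,0,0,-1,0,0,0,0,0,0,-1]}}

```text
time_s: 43.8
tool_pos: [0.4211, -0.37, 0.1991]
tool_rot: [-180.0, 0.0, 176.7]
force: [-0.8, -0.2, -0.6]
grip_width: 0.0118
grasp_force: 40.0
```

>>> {"method": "drive_tool", "body": {"rows": [0,0,0.0015,0,0,0,-1,0,0,0.0015,0,0,0,-1,0,0,0,0,0,0,-1,0,0,0,0,0,0,-1]}}

```text
time_s: 44.3
tool_pos: [0.4211, -0.3701, 0.1968]
tool_rot: [180.0, 0.0, 176.7]
force: [-2.1, 2.6, 7.4]
grip_width: 0.0117
grasp_force: 40.0
```

>>> {"method": "drive_tool", "body": {"rows": [0,0,0,0,0,0,-0.4,0,0,0,0,0,0,-0.4,0,0,0,0,0,0,-0.4,0,0,-0.02,0,0,0,-0.4,0,0,-0.045,0,0,0,-0.4]}}

```text
time_s: 44.92
tool_pos: [0.4204, -0.3693, 0.2609]
tool_rot: [179.9, -0.2, 176.7]
force: [0.5, 0.1, 0.0]
grip_width: 0.0261
grasp_force: 0.0
```

>>> {"method": "drive_tool", "body": {"rows": [0,0,-0.045,0,0,0,-0.1,0,0,-0.05,0,0,-0.166,-0.1,-0.0249,0.0369,0,0,0,0,-0.1,-0.0249,0.0369,0,0,0,0,-0.1,-0.0249,0.0369,0,0,0,0,-0.1]}}

```text
time_s: 45.55
tool_pos: [0.4836, -0.251, 0.3575]
tool_rot: [-180.0, 0.1, -173.9]
force: [0.3, -0.1, 0.2]
grip_width: 0.0388
grasp_force: 0.0
```

>>> {"method": "drive_tool", "body": {"rows": [-0.0249,0.0369,0,0,0,0,-0.1,-0.0249,0.0369,0,0,0,0,-0.1,-0.0249,0.0369,0,0,0,0,-0.1,-0.0249,0.0369,0,0,0,0,-0.1,-0.0249,0.0369,0,0,0,0,-0.1]}}

```text
time_s: 46.18
tool_pos: [0.5876, -0.054, 0.3575]
tool_rot: [-180.0, 0.1, -173.8]
force: [0.5, -0.6, -0.5]
grip_width: 0.0393
grasp_force: 0.0
```

>>> {"method": "drive_tool", "body": {"rows": [-0.0249,0.0369,0,0,0,0,-0.1,-0.0249,0.0369,0,0,0,0,-0.1,0,0,0,0,0,0,-0.1,0,0,0,0,0,0,-0.1,0,0,0,0,0,0,-0.1]}}

```text
time_s: 46.8
tool_pos: [0.6283, 0.0219, 0.3565]
tool_rot: [-180.0, 0.0, -174.0]
force: [0.4, -0.0, -0.7]
grip_width: 0.0394
grasp_force: 0.0
```

```bash
python3 - <<'E'
from h import *
c=shot('wrist','w13'); oaks(c,.052); go(.6289,.0241,.2204,186.2)
E
```

```text
oak (405, 162, 25, 68) [array([615.5, 130.4]), array([55.9, 15.7]), np.float64(6.0)]
oak (342, 162, 19, 68) [array([621.3,  76.5]), array([55.5, 12.9]), np.float64(6.1)]
oak (277, 162, 14, 68) [array([627. ,  22.8]), array([55.4, 10.3]), np.float64(6.4)]
oak (0, 0, 100, 18) [array([ 501.7, -167. ]), array([12., 79.]), np.float64(2.7)]
pos [0.6283 0.022  0.3564] yaw -173.95 -> rz -0.003  tx -0.0008 ty 0.0020 tz 0.1360
```

>>> {"method": "drive_tool", "body": {"rows": [-0.0006,0.002,0.035,0,0,-0.003,-0.1,0,0,0.035,0,0,0,-0.1,0,0,0.035,0,0,0,-0.1,0,0,0.03,0,0,0,-0.1,0,0,0,0,0,0,-0.1]}}

```text
time_s: 47.48
tool_pos: [0.6278, 0.0248, 0.2189]
tool_rot: [-180.0, -0.3, -173.7]
force: [0.2, -0.2, 1.0]
grip_width: 0.0391
grasp_force: 0.0
```

>>> {"method": "drive_tool", "body": {"rows": [0,0,0,0,0,0,-0.1,0,0,0,0,0,0,-0.1,0,0,0,0,0,0,-1,0,0,0,0,0,0,-1,0,0,0,0,0,0,-1]}}

```text
time_s: 48.1
tool_pos: [0.6291, 0.026, 0.221]
tool_rot: [180.0, 0.0, -173.6]
force: [-0.6, -0.8, 0.0]
grip_width: 0.0168
grasp_force: 0.0
```

>>> {"method": "drive_tool", "body": {"rows": [0,0,0,0,0,0,-1,0,0,0,0,0,0,-1,0,0,0,0,0,0,-1]}}

```text
time_s: 48.48
tool_pos: [0.6291, 0.0256, 0.2209]
tool_rot: [-180.0, 0.0, -173.6]
force: [0.1, -1.4, 0.9]
grip_width: 0.0115
grasp_force: 40.0
```

>>> {"method": "drive_tool", "body": {"rows": [0,0,-0.02,0,0,0,-1,0,0,-0.035,0,0,0,-1,0,0,-0.035,0,0,0,-1,0,0,-0.035,0,0,0,-1,0,0,-0.025,0,0,0,-1]}}

```text
time_s: 49.1
tool_pos: [0.6288, 0.026, 0.3737]
tool_rot: [180.0, 0.1, -173.6]
force: [0.3, 0.2, -1.2]
grip_width: 0.0121
grasp_force: 40.0
```

```bash
python3 - <<'E'
from h import *
go(.4138,-.3094,.37,176.7)
E
```

```text
pos [0.6288 0.026  0.3737] yaw -173.62 -> rz 0.169  tx 0.1954 ty -0.3472 tz 0.0037
```

>>> {"method": "drive_tool", "body": {"rows": [0,0,0,0,0,0.169,-1,0.0217,-0.0386,0,0,0,0,-1,0.0217,-0.0386,0,0,0,0,-1,0.0217,-0.0386,0,0,0,0,-1,0.0217,-0.0386,0,0,0,0,-1]}}

```text
time_s: 49.72
tool_pos: [0.5322, -0.1243, 0.3718]
tool_rot: [180.0, 0.0, 176.7]
force: [0.2, 0.1, -1.7]
grip_width: 0.0114
grasp_force: 40.0
```

>>> {"method": "drive_tool", "body": {"rows": [0.0217,-0.0386,0,0,0,0,-1,0.0217,-0.0386,0,0,0,0,-1,0.0217,-0.0386,0,0,0,0,-1,0.0217,-0.0386,0,0,0,0,-1,0.0217,-0.0386,0,0,0,0,-1]}}

```text
time_s: 50.35
tool_pos: [0.4127, -0.3106, 0.3718]
tool_rot: [179.9, 0.1, 176.7]
force: [0.2, 0.5, -1.3]
grip_width: 0.0115
grasp_force: 40.0
```

>>> {"method": "drive_tool", "body": {"rows": [0,0,0.035,0,0,0,-1,0,0,0.035,0,0,0,-1,0,0,0.03,0,0,0,-1,0,0,0,0,0,0,-1,0,0,0,0,0,0,-1]}}

```text
time_s: 50.98
tool_pos: [0.4144, -0.31, 0.2723]
tool_rot: [-180.0, 0.1, 176.7]
force: [-0.3, -0.6, -1.6]
grip_width: 0.0114
grasp_force: 40.0
```

```bash
python3 - <<'E'
from h import *
go(.4138,-.3094,.1989,176.7); c=shot('wrist','w14'); oaks(c,.030,60)
E
```

```text
pos [ 0.4144 -0.31    0.2723] yaw 176.69 -> rz -0.000  tx 0.0007 ty 0.0006 tz 0.0734
oak (268, 197, 26, 33) [array([ 409.9, -311.2]), array([16.1, 21.1]), np.float64(86.7)]
oak (153, 167, 27, 63) [array([ 396.3, -382.9]), array([14.7, 40.5]), np.float64(85.9)]
oak (107, 0, 451, 230) [array([ 353.9, -274.8]), array([271.3, 141.1]), np.float64(87.2)]
```

>>> {"method": "drive_tool", "body": {"rows": [0.0007,0.0006,0.03,0,0,0,-1,0,0,0.03,0,0,0,-1,0,0,0.01,0,0,0,-1,0,0,0.003,0,0,0,-1,0,0,0,0,0,0,-1]}}

```text
time_s: 51.65
tool_pos: [0.414, -0.3096, 0.1992]
tool_rot: [-180.0, 0.1, 176.7]
force: [0.3, -0.8, -1.2]
grip_width: 0.0115
grasp_force: 40.0
```

>>> {"method": "drive_tool", "body": {"rows": [0,0,0.0015,0,0,0,-1,0,0,0,0,0,0,-1,0,0,0,0,0,0,-1]}}

```text
time_s: 52.02
tool_pos: [0.4141, -0.3098, 0.1988]
tool_rot: [180.0, 0.2, 176.7]
force: [-3.5, 3.1, 11.5]
grip_width: 0.0115
grasp_force: 40.0
```

>>> {"method": "drive_tool", "body": {"rows": [0,0,0,0,0,0,-0.4,0,0,0,0,0,0,-0.4,0,0,0,0,0,0,-0.4,0,0,-0.02,0,0,0,-0.4,0,0,-0.045,0,0,0,-0.4]}}

```text
time_s: 52.65
tool_pos: [0.4126, -0.3082, 0.2603]
tool_rot: [179.9, -0.3, 176.7]
force: [0.6, -0.2, 0.2]
grip_width: 0.0258
grasp_force: 0.0
```

>>> {"method": "drive_tool", "body": {"rows": [0,0,-0.045,0,0,0,-0.1,0,0,-0.05,0,0,-0.166,-0.1,-0.025,0.0364,0,0,0,0,-0.1,-0.025,0.0364,0,0,0,0,-0.1,-0.025,0.0364,0,0,0,0,-0.1]}}

```text
time_s: 53.28
tool_pos: [0.4765, -0.1912, 0.3565]
tool_rot: [180.0, 0.1, -173.8]
force: [-0.3, -0.1, -0.3]
grip_width: 0.0396
grasp_force: 0.0
```

>>> {"method": "drive_tool", "body": {"rows": [-0.025,0.0364,0,0,0,0,-0.1,-0.025,0.0364,0,0,0,0,-0.1,-0.025,0.0364,0,0,0,0,-0.1,-0.025,0.0364,0,0,0,0,-0.1,-0.025,0.0364,0,0,0,0,-0.1]}}

```text
time_s: 53.9
tool_pos: [0.5813, 0.0034, 0.3561]
tool_rot: [180.0, 0.0, -173.8]
force: [0.9, -0.4, 1.3]
grip_width: 0.0391
grasp_force: 0.0
```

>>> {"method": "drive_tool", "body": {"rows": [-0.025,0.0364,0,0,0,0,-0.1,-0.025,0.0364,0,0,0,0,-0.1,0,0,0,0,0,0,-0.1,0,0,0,0,0,0,-0.1,0,0,0,0,0,0,-0.1]}}

```text
time_s: 54.52
tool_pos: [0.6223, 0.0781, 0.3564]
tool_rot: [-180.0, -0.0, -173.9]
force: [0.5, 0.1, -0.8]
grip_width: 0.0392
grasp_force: 0.0
```

```bash
python3 - <<'E'
from h import *
c=shot('wrist','w15'); oaks(c,.052); go(.6227,.0796,.2204,186.2)
E
```

```text
oak (342, 162, 18, 68) [array([615.1, 132.3]), array([55.4, 12.9]), np.float64(6.2)]
oak (276, 162, 14, 68) [array([620.8,  78.2]), array([55.3, 10.3]), np.float64(6.4)]
oak (0, 0, 40, 21) [array([ 497.5, -134.4]), array([14.5, 32.2]), np.float64(0.3)]
pos [0.6223 0.0782 0.3565] yaw -173.94 -> rz -0.002  tx -0.0005 ty 0.0014 tz 0.1361
```

>>> {"method": "drive_tool", "body": {"rows": [-0.0005,0.001,0.035,0,0,-0.003,-0.1,0,0,0.035,0,0,0,-0.1,0,0,0.035,0,0,0,-0.1,0,0,0.03,0,0,0,-0.1,0,0,0,0,0,0,-0.1]}}

```text
time_s: 55.2
tool_pos: [0.6216, 0.0799, 0.2191]
tool_rot: [-180.0, -0.3, -173.7]
force: [0.6, 0.2, -0.2]
grip_width: 0.0393
grasp_force: 0.0
```

>>> {"method": "drive_tool", "body": {"rows": [0,0,0,0,0,0,-0.1,0,0,0,0,0,0,-0.1,0,0,0,0,0,0,-1,0,0,0,0,0,0,-1,0,0,0,0,0,0,-1]}}

```text
time_s: 55.82
tool_pos: [0.623, 0.081, 0.2215]
tool_rot: [180.0, 0.0, -173.6]
force: [-0.3, 0.2, -0.5]
grip_width: 0.0168
grasp_force: 0.0
```

>>> {"method": "drive_tool", "body": {"rows": [0,0,0,0,0,0,-1,0,0,0,0,0,0,-1,0,0,0,0,0,0,-1]}}

```text
time_s: 56.2
tool_pos: [0.623, 0.0807, 0.2214]
tool_rot: [-180.0, 0.0, -173.6]
force: [-0.5, -1.1, 2.0]
grip_width: 0.0118
grasp_force: 40.0
```

>>> {"method": "drive_tool", "body": {"rows": [0,0,-0.02,0,0,0,-1,0,0,-0.035,0,0,0,-1,0,0,-0.035,0,0,0,-1,0,0,-0.035,0,0,0,-1,0,0,-0.025,0,0,0,-1]}}

```text
time_s: 56.82
tool_pos: [0.6228, 0.0809, 0.3743]
tool_rot: [180.0, 0.1, -173.6]
force: [-0.3, -0.3, -1.7]
grip_width: 0.0118
grasp_force: 40.0
```

>>> {"method": "drive_tool", "body": {"rows": [0,0,0,0,0,0.169,-1,0.0207,-0.0381,0,0,0,0,-1,0.0207,-0.0381,0,0,0,0,-1,0.0207,-0.0381,0,0,0,0,-1,0.0207,-0.0381,0,0,0,0,-1]}}

```text
time_s: 57.45
tool_pos: [0.5303, -0.0676, 0.3723]
tool_rot: [180.0, 0.0, 176.7]
force: [0.3, -0.6, -1.3]
grip_width: 0.0117
grasp_force: 40.0
```

>>> {"method": "drive_tool", "body": {"rows": [0.0207,-0.0381,0,0,0,0,-1,0.0207,-0.0381,0,0,0,0,-1,0.0207,-0.0381,0,0,0,0,-1,0.0207,-0.0381,0,0,0,0,-1,0.0207,-0.0381,0,0,0,0,-1]}}

```text
time_s: 58.08
tool_pos: [0.4159, -0.2519, 0.3722]
tool_rot: [179.9, 0.1, 176.7]
force: [-0.2, -0.7, -1.6]
grip_width: 0.0112
grasp_force: 40.0
```

>>> {"method": "drive_tool", "body": {"rows": [0,0,0.035,0,0,0,-1,0,0,0.035,0,0,0,-1,0,0,0.03,0,0,0,-1,0,0,0,0,0,0,-1,0,0,0,0,0,0,-1]}}

```text
time_s: 58.7
tool_pos: [0.4176, -0.251, 0.2728]
tool_rot: [-180.0, 0.1, 176.7]
force: [-0.8, -0.8, -1.5]
grip_width: 0.0117
grasp_force: 40.0
```

```bash
python3 - <<'E'
from h import *
go(.4172,-.2516,.1984,176.7); c=shot('wrist','w16'); oaks(c,.030,60)
E
```

```text
pos [ 0.4176 -0.251   0.2728] yaw 176.69 -> rz -0.000  tx 0.0004 ty -0.0006 tz 0.0744
oak (268, 198, 26, 32) [array([ 413.6, -252.2]), array([16.1, 20.5]), np.float64(86.7)]
oak (179, 172, 25, 58) [array([ 402.1, -308.3]), array([14.2, 37.3]), np.float64(86.5)]
oak (63, 168, 36, 62) [array([ 396.6, -380.2]), array([19.1, 40.6]), np.float64(86.2)]
oak (13, 0, 450, 230) [array([ 352.2, -276.5]), array([271. , 141.1]), np.float64(86.8)]
```

>>> {"method": "drive_tool", "body": {"rows": [0.0004,-0.0006,0.03,0,0,0,-1,0,0,0.03,0,0,0,-1,0,0,0.01,0,0,0,-1,0,0,0.003,0,0,0,-1,0,0,0,0,0,0,-1]}}

```text
time_s: 59.38
tool_pos: [0.4175, -0.2517, 0.1996]
tool_rot: [-180.0, 0.1, 176.7]
force: [0.6, -0.8, -1.9]
grip_width: 0.0117
grasp_force: 40.0
```

>>> {"method": "drive_tool", "body": {"rows": [0,0,0.0015,0,0,0,-1,0,0,0,0,0,0,-1,0,0,0,0,0,0,-1]}}

```text
time_s: 59.75
tool_pos: [0.4176, -0.252, 0.1993]
tool_rot: [180.0, 0.2, 176.7]
force: [-3.7, 1.9, 13.4]
grip_width: 0.0117
grasp_force: 40.0
```

>>> {"method": "drive_tool", "body": {"rows": [0,0,0,0,0,0,-0.4,0,0,0,0,0,0,-0.4,0,0,0,0,0,0,-0.4,0,0,-0.02,0,0,0,-0.4,0,0,-0.045,0,0,0,-0.4]}}

```text
time_s: 60.38
tool_pos: [0.4159, -0.2506, 0.2609]
tool_rot: [180.0, -0.3, 176.7]
force: [0.8, 1.0, -0.2]
grip_width: 0.0261
grasp_force: 0.0
```

>>> {"method": "drive_tool", "body": {"rows": [0,0,-0.045,0,0,0,-0.1,0,0,-0.05,0,0,-0.166,-0.1,-0.0239,0.0364,0,0,0,0,-0.1,-0.0239,0.0364,0,0,0,0,-0.1,-0.0239,0.0364,0,0,0,0,-0.1]}}

```text
time_s: 61.0
tool_pos: [0.4766, -0.1338, 0.357]
tool_rot: [180.0, 0.1, -173.8]
force: [0.4, -0.2, 0.2]
grip_width: 0.039
grasp_force: 0.0
```

>>> {"method": "drive_tool", "body": {"rows": [-0.0239,0.0364,0,0,0,0,-0.1,-0.0239,0.0364,0,0,0,0,-0.1,-0.0239,0.0364,0,0,0,0,-0.1,-0.0239,0.0364,0,0,0,0,-0.1,-0.0239,0.0364,0,0,0,0,-0.1]}}

```text
time_s: 61.62
tool_pos: [0.5759, 0.0602, 0.3566]
tool_rot: [-180.0, -0.0, -173.8]
force: [0.4, -0.2, 0.5]
grip_width: 0.0391
grasp_force: 0.0
```

>>> {"method": "drive_tool", "body": {"rows": [-0.0239,0.0364,0,0,0,0,-0.1,-0.0239,0.0364,0,0,0,0,-0.1,0,0,0,0,0,0,-0.1,0,0,0,0,0,0,-0.1,0,0,0,0,0,0,-0.1]}}

```text
time_s: 62.25
tool_pos: [0.6148, 0.1348, 0.3569]
tool_rot: [-180.0, -0.0, -173.9]
force: [0.8, -0.4, 0.4]
grip_width: 0.0391
grasp_force: 0.0
```

```bash
python3 - <<'E'
from h import *
c=shot('wrist','w17'); oaks(c,.052); go(.6164,.1354,.2204,186.2)
E
```

```text
oak (275, 163, 13, 67) [array([614. , 133.7]), array([54.6,  9.7]), np.float64(6.3)]
pos [0.6148 0.1349 0.357 ] yaw -173.92 -> rz -0.002  tx -0.0016 ty 0.0004 tz 0.1366
```

>>> {"method": "drive_tool", "body": {"rows": [-0.0014,0,0.035,0,0,-0.003,-0.1,0,0,0.035,0,0,0,-0.1,0,0,0.035,0,0,0,-0.1,0,0,0.031,0,0,0,-0.1,0,0,0,0,0,0,-0.1]}}

```text
time_s: 62.92
tool_pos: [0.6153, 0.1356, 0.2189]
tool_rot: [-179.9, -0.2, -173.7]
force: [-0.0, -0.5, -0.2]
grip_width: 0.0394
grasp_force: 0.0
```

>>> {"method": "drive_tool", "body": {"rows": [0,0,0,0,0,0,-0.1,0,0,0,0,0,0,-0.1,0,0,0,0,0,0,-1,0,0,0,0,0,0,-1,0,0,0,0,0,0,-1]}}

```text
time_s: 63.55
tool_pos: [0.6164, 0.1366, 0.221]
tool_rot: [180.0, 0.0, -173.6]
force: [0.5, 0.9, -0.7]
grip_width: 0.0171
grasp_force: 0.0
```

>>> {"method": "drive_tool", "body": {"rows": [0,0,0,0,0,0,-1,0,0,0,0,0,0,-1,0,0,0,0,0,0,-1]}}

```text
time_s: 63.92
tool_pos: [0.6165, 0.1364, 0.2209]
tool_rot: [-180.0, 0.0, -173.6]
force: [-0.7, -0.9, 1.4]
grip_width: 0.0109
grasp_force: 40.0
```

>>> {"method": "drive_tool", "body": {"rows": [0,0,-0.02,0,0,0,-1,0,0,-0.035,0,0,0,-1,0,0,-0.035,0,0,0,-1,0,0,-0.035,0,0,0,-1,0,0,-0.025,0,0,0,-1]}}

```text
time_s: 64.55
tool_pos: [0.6163, 0.1366, 0.3738]
tool_rot: [179.9, 0.1, -173.6]
force: [1.2, -0.6, -2.5]
grip_width: 0.0117
grasp_force: 40.0
```

>>> {"method": "drive_tool", "body": {"rows": [0,0,0,0,0,0.169,-1,0.0196,-0.0377,0,0,0,0,-1,0.0196,-0.0377,0,0,0,0,-1,0.0196,-0.0377,0,0,0,0,-1,0.0196,-0.0377,0,0,0,0,-1]}}

```text
time_s: 65.18
tool_pos: [0.5283, -0.0107, 0.3718]
tool_rot: [180.0, 0.0, 176.7]
force: [1.4, -0.4, -1.2]
grip_width: 0.0116
grasp_force: 40.0
```

>>> {"method": "drive_tool", "body": {"rows": [0.0196,-0.0377,0,0,0,0,-1,0.0196,-0.0377,0,0,0,0,-1,0.0196,-0.0377,0,0,0,0,-1,0.0196,-0.0377,0,0,0,0,-1,0.0196,-0.0377,0,0,0,0,-1]}}

```text
time_s: 65.8
tool_pos: [0.4195, -0.1933, 0.3717]
tool_rot: [179.9, 0.1, 176.7]
force: [0.5, -0.6, -1.6]
grip_width: 0.0114
grasp_force: 40.0
```

>>> {"method": "drive_tool", "body": {"rows": [0,0,0.035,0,0,0,-1,0,0,0.035,0,0,0,-1,0,0,0.03,0,0,0,-1,0,0,0,0,0,0,-1,0,0,0,0,0,0,-1]}}

```text
time_s: 66.42
tool_pos: [0.4212, -0.1922, 0.2723]
tool_rot: [180.0, 0.1, 176.7]
force: [-0.0, -0.0, -0.7]
grip_width: 0.0117
grasp_force: 40.0
```

```bash
python3 - <<'E'
from h import *
go(.4206,-.1927,.199,176.7); c=shot('wrist','w18'); oaks(c,.030,60)
E
```

```text
pos [ 0.4212 -0.1922  0.2723] yaw 176.68 -> rz -0.000  tx 0.0006 ty -0.0005 tz 0.0733
oak (268, 199, 26, 31) [array([ 417.4, -193.3]), array([16. , 19.8]), np.float64(86.7)]
oak (177, 173, 26, 57) [array([ 405.8, -250.3]), array([14.1, 36.5]), np.float64(86.7)]
oak (88, 172, 33, 58) [array([ 402.2, -305.7]), array([17.8, 37.6]), np.float64(86.9)]
oak (0, 169, 21, 61) [array([ 397.4, -373.3]), array([14.9, 41.1]), np.float64(84.8)]
oak (0, 0, 363, 230) [array([ 353.4, -253.3]), array([220.8, 135.7]), np.float64(85.2)]
```

>>> {"method": "drive_tool", "body": {"rows": [0.0005,-0.0005,0.03,0,0,0,-1,0,0,0.03,0,0,0,-1,0,0,0.01,0,0,0,-1,0,0,0.003,0,0,0,-1,0,0,0,0,0,0,-1]}}

```text
time_s: 67.1
tool_pos: [0.421, -0.1928, 0.1991]
tool_rot: [-180.0, 0.1, 176.7]
force: [0.4, -0.0, -2.3]
grip_width: 0.0112
grasp_force: 40.0
```

>>> {"method": "drive_tool", "body": {"rows": [0,0,0.0015,0,0,0,-1,0,0,0,0,0,0,-1,0,0,0,0,0,0,-1]}}

```text
time_s: 67.47
tool_pos: [0.4212, -0.193, 0.1988]
tool_rot: [179.9, 0.1, 176.7]
force: [-4.8, 1.3, 15.4]
grip_width: 0.0117
grasp_force: 40.0
```

>>> {"method": "drive_tool", "body": {"rows": [0,0,0,0,0,0,-0.4,0,0,0,0,0,0,-0.4,0,0,0,0,0,0,-0.4,0,0,-0.02,0,0,0,-0.4,0,0,-0.045,0,0,0,-0.4]}}

```text
time_s: 68.1
tool_pos: [0.4193, -0.1919, 0.2605]
tool_rot: [-180.0, -0.3, 176.7]
force: [1.0, -0.3, 0.5]
grip_width: 0.0261
grasp_force: 0.0
```

>>> {"method": "drive_tool", "body": {"rows": [0,0,-0.045,0,0,0,-0.4,0,0,-0.045,0,0,0,-0.4,-0.04,-0.04,-0.02,0,0,0,-0.4,-0.04,-0.05,0,0,0,0,-0.4,0,0,0,0,0,0,-0.4]}}

```text
time_s: 68.72
tool_pos: [0.496, -0.2875, 0.3682]
tool_rot: [-179.6, -0.4, 176.5]
force: [-1.5, 0.3, 0.1]
grip_width: 0.0262
grasp_force: 0.0
```

>>> {"method": "drive_tool", "body": {"rows": [0,0,0,0,0,0,-0.4,0,0,0,0,0,0,-0.4,0,0,0,0,0,0,-0.4]}}

```text
time_s: 69.1
tool_pos: [0.4933, -0.285, 0.3722]
tool_rot: [179.9, 0.2, 176.7]
force: [-0.0, -0.2, 0.1]
grip_width: 0.0265
grasp_force: 0.0
```

```bash
python3 - <<'E'
from h import *
print(get_obs()['tool_pos'])
c=shot('wrist','w19'); a=c['color']; h=cv2.cvtColor(a,cv2.COLOR_BGR2HSV)
B=np.array([.4155,-.2805]); y=np.radians(-3.3); J=np.array([[np.cos(y),np.sin(y)],[-np.sin(y),np.cos(y)]])
inn=np.array([[-.066,-.123],[-.066,.123],[.066,.123],[.066,-.123]])@J+B
q=proj(c,np.c_[inn,np.full(4,.012)]); box=np.zeros(a.shape[:2],np.uint8); cv2.fillPoly(box,[q.round().astype(int)],255); box[232:]=0; print(q.round(0).tolist())
m=((h[...,1]>110)&(a[...,2]>60)&(h[...,0]<20)).astype(np.uint8)*255&box
for k in cv2.findContours(m,0,1)[0]:
    if cv2.contourArea(k)>100:
        r=cv2.minAreaRect((ray(c,k.reshape(-1,2),.030)[:,:2]*1000).astype(np.float32)); print('oak in box',(J@(np.array(r[0])/1000-B)*1000).round(1),np.round(r[1],1),round(r[2],1))
t=shot('top','t9'); s=shot('scene','s9')
t0=cv2.imread('pics/top0.png'); d=cv2.absdiff(t0,t['color']).max(2)
for n,(u,v) in dict(bowl=(142,167),vials=(268,125),bottle=(398,170)).items(): print(n,d[v-22:v+22,u-28:u+28].mean())
E
```

```text
[ 0.49334964 -0.28504537  0.37217945]
[[141.0, 23.0], [421.0, 23.0], [410.0, 171.0], [152.0, 171.0]]
oak in box [ 62.1 -27.5] [178.3   2.7] 86.4
oak in box [ 2.6 84.2] [13.6 57.2] 86.9
oak in box [ 1.8 26.7] [11.2 57.7] 87.6
oak in box [  1.8 -30.2] [11.6 57.6] 86.6
oak in box [  -1.8 -103.5] [14.5 57. ] 86.2
bowl 5.234172077922078
vials 6.185876623376624
bottle 22.01298701298701
```

```bash
python3 - <<'E'
from h import *
c=shot('wrist'); g=cv2.cvtColor(c['color'],6).astype(int)
B=np.array([.4155,-.2805]); y=np.radians(-3.3); J=np.array([[np.cos(y),np.sin(y)],[-np.sin(y),np.cos(y)]])
for x in (-40,-48,40,48):
    ys=np.arange(-134,-60,3); P=np.c_[np.c_[np.full(len(ys),x),ys]/1000@J+B,np.full(len(ys),.012)]
    uv=proj(c,P).round().astype(int); print(x,list(zip(ys.tolist(),[int(g[v,u]) if 0<=u<560 and 0<=v<420 else -1 for u,v in uv])))
for x0 in (-90,):
    xs=np.arange(-75,75,5)
    for yy in (-115,-92): 
        P=np.c_[np.c_[xs,np.full(len(xs),yy)]/1000@J+B,np.full(len(xs),.012)]; uv=proj(c,P).round().astype(int); print('x',yy,[(int(a),int(g[v,u])) for a,(u,v) in zip(xs,uv)])
# scene: bottle compare + oak positions
s=shot('scene'); d=cv2.absdiff(cv2.imread('pics/scene0.png'),s['color']).max(2)
for n,(u,v,w) in dict(bowl=(448,300,22),vials=(255,305,25),bottle=(115,218,24)).items(): print(n,d[v-w:v+w,u-w:u+w].mean())
a=s['color'];h=cv2.cvtColor(a,cv2.COLOR_BGR2HSV)
cv2.imwrite('pics/s10.png',a)
E
```

```text
-40 [(-134, 78), (-131, 58), (-128, 52), (-125, 70), (-122, 100), (-119, 102), (-116, 100), (-113, 104), (-110, 102), (-107, 104), (-104, 121), (-101, 123), (-98, 125), (-95, 123), (-92, 126), (-89, 124), (-86, 97), (-83, 87), (-80, 95), (-77, 93), (-74, 96), (-71, 95), (-68, 94), (-65, 97), (-62, 94)]
-48 [(-134, 81), (-131, 59), (-128, 50), (-125, 65), (-122, 101), (-119, 101), (-116, 104), (-113, 103), (-110, 79), (-107, 74), (-104, 77), (-101, 96), (-98, 124), (-95, 124), (-92, 123), (-89, 126), (-86, 109), (-83, 81), (-80, 92), (-77, 96), (-74, 97), (-71, 98), (-68, 95), (-65, 97), (-62, 92)]
40 [(-134, 80), (-131, 55), (-128, 49), (-125, 85), (-122, 101), (-119, 102), (-116, 102), (-113, 103), (-110, 102), (-107, 101), (-104, 123), (-101, 117), (-98, 108), (-95, 125), (-92, 181), (-89, 186), (-86, 146), (-83, 147), (-80, 147), (-77, 162), (-74, 173), (-71, 168), (-68, 168), (-65, 162), (-62, 155)]
48 [(-134, 75), (-131, 56), (-128, 54), (-125, 91), (-122, 101), (-119, 103), (-116, 102), (-113, 102), (-110, 101), (-107, 100), (-104, 123), (-101, 122), (-98, 166), (-95, 209), (-9
[... 159 characters left out ...]
(-65, 78), (-60, 81), (-55, 103), (-50, 105), (-45, 103), (-40, 99), (-35, 101), (-30, 77), (-25, 77), (-20, 77), (-15, 75), (-10, 77), (-5, 74), (0, 75), (5, 74), (10, 77), (15, 76), (20, 76), (25, 75), (30, 98), (35, 102), (40, 105), (45, 103), (50, 104), (55, 86), (60, 83), (65, 73), (70, 83)]
x -92 [(-75, 50), (-70, 80), (-65, 83), (-60, 79), (-55, 123), (-50, 125), (-45, 124), (-40, 126), (-35, 126), (-30, 123), (-25, 119), (-20, 105), (-15, 104), (-10, 104), (-5, 104), (0, 106), (5, 103), (10, 105), (15, 104), (20, 104), (25, 105), (30, 104), (35, 162), (40, 181), (45, 210), (50, 205), (55, 168), (60, 169), (65, 91), (70, 142)]
bowl 6.413739669421488
vials 5.69
bottle 22.38715277777778
```

```bash
python3 - <<'E'
import cv2
for A,B,(u,v,w) in (('scene0','s10',(115,218,26)),('top0','t9',(398,170,16))):
    a=cv2.imread(f'pics/{A}.png',0);b=cv2.imread(f'pics/{B}.png',0)
    e=lambda i:cv2.Canny(i,40,100)
    r=cv2.matchTemplate(b[v-w-20:v+w+20,u-w-20:u+w+20],a[v-w:v+w,u-w:u+w],cv2.TM_CCOEFF_NORMED); m=cv2.minMaxLoc(r); print(m[1],m[3][0]-20,m[3][1]-20, a[v-w:v+w,u-w:u+w].mean(),b[v-w:v+w,u-w:u+w].mean())
E
```

```text
0.7806926965713501 0 0 94.25406804733728 76.06213017751479
0.8137778043746948 0 0 71.583984375 61.9833984375
```

The bottle hasn't moved; it only lies in the arm's shadow. The four blades lie flat and apart in the box, and the gripper is clear.

```bash
python3 -c "
from cell import sign_off
print(sign_off())"
```

```text
the job is handed in; nothing more can be done
None
```

I seated all four blades, pressed the lever to its stop and let it spring back, then laid the blades flat and apart in the oak box, with the bowl, bottle and vials undisturbed in the final images; the first blade ended about 15 mm from where I set it, still flat in the box, and no verdict was shown at hand-in.

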